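# Change the mixer block and pack the short blocks

## Robot

A 6-joint arm with a two-finger parallel gripper is mounted at the origin on a cart in front of the work surface, level with it; the furniture and walls round the work are solid. World frame = base frame: x ahead of the robot, y to its left, z up, the work surface at z = 0. Lengths are in m, angles in rad, forces in N, time in s.
With the tool pointing down it reaches from about 0.4 to 0.825 m from the base axis. Payload 7 kg.
Tool frame: the origin (TCP) lies at the very end of the fingers, on their centre line; the grasp point (between the pads) lies 19 mm behind it (tcp_to_grasp is the distance from the TCP to the grasp point, in m); x points along the fingers, z is the direction in which the jaws open and shut, and the axes are right-handed (so a half turn about x gives the same grasp; the last joint's range is limited). The gripper opens to 88 mm and grips with 3 to 60 N. Pads are 19 mm wide; open, the fingers measure 130 mm over their backs; the gripper's body (78 mm by 193 mm) begins 47 mm behind the grasp point.
Start: joints at [-0.914, 0.359, 0.012, 0, -1.224, -0.288], TCP at [0.243, -0.63, 0.227] pointing down, gripper open.
Joint ranges: [-3.07, 3.07], [-1.43, 2.12], [-1.02, 1.25], [-3.03, 1.67], [-3.05, -0], [-3.03, 3.03]. Speed limits (rad/s): [2.39, 2.39, 3.01, 3.14, 3.14, 3.14].

## Interface

Orientations are given as [roll, pitch, yaw] about the fixed x, y, z axes, in that order (R = Rz(yaw) Ry(pitch) Rx(roll)).
In Python, from station import get_state, grab_frame, job_done, tcp_to_grasp gives the robot as it stands. The module is installed in compiled form; this text tells all that it offers.
- The arm moves only by the shell command python3 -m crank 'ROWS' [FORCE]. ROWS is JSON, a list of rows, each a list of 7 numbers: the shift along the tool's x, y, z in m, then the turn, a rotation vector about the tool's x, y, z in rad, then the opening, from 0 (shut) to 1 (fully open). In form: [[x, y, z, wx, wy, wz, fingers], ...]. A call has 1 to 10 rows; each row is the pose to reach, as a shift and turn from the pose commanded when the call began, along the tool's axes at that moment; what a row does not reach only later rows make up. A row lasts 1/8 s, in which the tool goes at most 62.5 mm and 10.7 degrees, less where a joint would pass 70% of its speed; a pose out of reach is approached as far as the arm can. A call with a gripper value outside its range is refused whole. The fingers move at their own pace and stop on an object; FORCE is the grip in N (left out, the last holds). Time passes only in rows, so rows that repeat a pose let the fingers close. It gives the time, the measured TCP pose, the force and the opening at its end, in the units of the state.
- get_state(): the state, without advancing time (a new reading comes with each control period).
- grab_frame(name): name is "side" or "top" or "wrist"; returns a dict with "pixels" (384x512x3 uint8, red, green, blue), "vfov" (degrees; the focal length in pixels is half the picture's height over the tangent of half this angle, whatever the lens; pixels are square), "cx", "cy" (the principal point, pixels), "k1" (the pictures are not rectified: a ray, as slopes to the right and down, at radius r is drawn at 1 + k1 r^2 times it, then the intrinsics apply), "extrinsics" (4x4, takes a point from world to camera coordinates). Camera axes: x right, y up, looking along -z (the intrinsics and any distortion apply to the point x, -y, -z); pixel columns grow to the right and rows downward; lengths in m; the calibration is good to about 2 mm. A picture is of the moment at which its call begins. There is no depth.
- job_done(): hands the job in, once; it reports no verdict.
The state is a dict: "t": time; "q": joint angles; "qd": joint speeds; "joint_efforts": joint torques, N m; "eef_pos": TCP position; "ee_rot": TCP orientation; "force": force on the tool from outside, world axes, zero at the start; "moment": the same for the moment, N m; "width": finger opening in m.
Only numpy, scipy, OpenCV 4.12 (cv2) and the standard library are available. Lean on these libraries where they do the work, as an engineer would, in place of code of your own. Each camera call takes 0.05 s, during which the arm holds its last target.

## Task

Change over the mixer: turn the sleeve by its post to open the chuck, take out the short hexagonal block, stand the tall block upright on the chuck floor between the open jaws, and turn the sleeve until the jaws grip it. Pack every short block, the one from the mixer included, upright in the tray in two staggered rows, flat face against flat face with no gaps, so that each touches at least two others: begin tight in the plain corner at the stepped end, with the second row starting against the step. Leave the dishes, timer and tape where they are.

Things in the scene. Friction and masses are not known exactly. Their poses are not given: they have to be found in the camera images.
- chuck: round bench mixer with a three-jaw chuck on top, fixed to the bench, 184 mm in diameter. Origin: centre of its underside on the chuck axis, z up. The round chuck floor on which a block stands is 22 mm above the origin (60 mm radius); three steel jaws 28 mm high and 22 mm wide stand on it at the directions 0 (chuck +x), 120 and 240 degrees and move radially together, to press on three alternate flats of a block. Round the floor runs the knurled sleeve that drives them
- sleeve (a joint): angle of the chuck's sleeve, rad. 0: fully open, jaw faces 37 mm from the axis. It grows as the sleeve turns clockwise seen from above, and each radian moves all jaws 10 mm inward, so they meet a 56 mm block at 0.90 (hard stop without a block: 1.25). It stays where it is left; turning needs about 0.15 N m, more when the jaws press. At the start it is closed on the short block (0.88)
- post (a point): top centre of the upright black post by which the sleeve is turned: 18 mm in diameter, standing at 105 mm radius from the chuck axis, its top 100 mm above the bench and its bare length reaching down to 21 mm. In the chuck's frame it stands at the angle (pi + 0.45 - sleeve), counterclockwise from chuck +x
- tray: shallow white tray, fixed to the bench, outside 212 x 138 mm, walls 4 mm thick and 22 mm high, floor 4 mm thick. Origin: centre of its underside; x along its length, y along its width, z up. Inside 204 x 130 mm. Its -x end is stepped: a stop block (28 mm long in x, 16 mm wide in y, dark grey, its top level with the walls) stands against the -x end wall in front of row b, so that row b starts half a block further along than row a
- short_1: short hexagonal aluminium tube block with a small black hexagonal grip knob standing on its top. The block is 56 mm across flats (64.7 mm across corners) and 45 mm tall; the knob is 20 mm across flats and 32 mm tall, centred, its flats parallel to the block's (77 mm overall). About 0.25 kg. Origin: centre of its underside; z up; flats face +x and -x and every 60 degrees from there. At the start it stands clamped in the chuck, its axes along the chuck's
- tall: tall hexagonal aluminium block, like the short ones but 72 mm tall below its knob (104 mm overall), 0.3 to 0.46 kg; the only one of that height. Origin: centre of its underside; flats face +x and -x and every 60 degrees
- short_2: short hexagonal aluminium tube block with a small black hexagonal grip knob standing on its top. The block is 56 mm across flats (64.7 mm across corners) and 45 mm tall; the knob is 20 mm across flats and 32 mm tall, centred, its flats parallel to the block's (77 mm overall). About 0.25 kg. Origin: centre of its underside; z up; flats face +x and -x and every 60 degrees from there. Stands on the bench at the start, or is absent
- short_3: short hexagonal aluminium tube block with a small black hexagonal grip knob standing on its top. The block is 56 mm across flats (64.7 mm across corners) and 45 mm tall; the knob is 20 mm across flats and 32 mm tall, centred, its flats parallel to the block's (77 mm overall). About 0.25 kg. Origin: centre of its underside; z up; flats face +x and -x and every 60 degrees from there. Stands on the bench at the start, or is absent
- short_4: short hexagonal aluminium tube block with a small black hexagonal grip knob standing on its top. The block is 56 mm across flats (64.7 mm across corners) and 45 mm tall; the knob is 20 mm across flats and 32 mm tall, centred, its flats parallel to the block's (77 mm overall). About 0.25 kg. Origin: centre of its underside; z up; flats face +x and -x and every 60 degrees from there. Stands on the bench at the start, or is absent
- short_5: short hexagonal aluminium tube block with a small black hexagonal grip knob standing on its top. The block is 56 mm across flats (64.7 mm across corners) and 45 mm tall; the knob is 20 mm across flats and 32 mm tall, centred, its flats parallel to the block's (77 mm overall). About 0.25 kg. Origin: centre of its underside; z up; flats face +x and -x and every 60 degrees from there. Stands on the bench at the start, or is absent
- place_a1 (a point): point on the tray's inner floor, centre of the first place of row a (along the -y wall), in the corner of the -y wall and the -x end wall: a block there touches the end wall with a flat and the -y wall with a corner. Blocks here have flats facing the tray's +x and -x
- place_a2 (a point): point on the tray's inner floor, centre of the second place of row a, 56 mm along +x from a1. Blocks here have flats facing the tray's +x and -x
- place_a3 (a point): point on the tray's inner floor, centre of the third place of row a, 56 mm along +x from a2. Blocks here have flats facing the tray's +x and -x
- place_b1 (a point): point on the tray's inner floor, centre of the first place of row b, nested between a1 and a2 and touching the stop block: 28 mm along +x and 48.5 mm along +y from a1. Blocks here have flats facing the tray's +x and -x
- place_b2 (a point): point on the tray's inner floor, centre of the second place of row b, 56 mm along +x from b1. Blocks here have flats facing the tray's +x and -x
- dish_a: bystander: petri dish 62 mm across, 14 mm high, standing among the blocks; origin at the centre of its underside
- dish_b: bystander: petri dish 62 mm across, 14 mm high, near the bench's front edge; origin at the centre of its underside
- timer_1: bystander: white lab timer 62 x 62 x 18 mm, front left; origin at the centre of its underside
- tape: bystander: roll of tape 52 mm across, 19 mm high, at the back; origin at the centre of its underside
There are look-alikes about, which are no part of the job. Leave any brown or turquoise look-alike of the short_1 alone. What is shaped like the tall but pink is not meant.

How it is judged:
By the outcome, as a careful person would: the job done as asked, in the order asked, and still so for the second after the job is handed in, with the robot touching nothing.
Of short_2, short_3, short_4, short_5 only 2 to 4 are there at a start; the rules pass over those that are not, and their reading is None.
At some moment in a run one of short_2, short_3, short_4, short_5 may be knocked a few centimetres aside while the robot is not near it.
It also fails if it takes over 210 s, if anything falls off the work surface, if the arm or the gripper's body presses on something with over 40 N, if the wrist force passes 120 N, or if a joint passes its speed limit or range.

## Working session

There is one attempt and no reset: what is moved stays moved. The work goes in short steps, Python scripts to look and compute and a shell command to move; the robot and the scene stay as the last step left them, time stands still between calls to the robot, and variables do not carry over. Pictures are saved under pics/ and viewed, and the job is handed in when it is done.

```bash
mkdir -p pics; ls; cat > h.py <<'E'
import numpy as np, cv2
from station import get_state, grab_frame, tcp_to_grasp
from scipy.spatial.transform import Rotation as R
def save(name,fn):
    f=grab_frame(name); cv2.imwrite('pics/'+fn+'.png',cv2.cvtColor(f['pixels'],cv2.COLOR_RGB2BGR))
    np.save('pics/'+fn+'.npy',{k:f[k] for k in f},allow_pickle=True); return f
def load(fn): return np.load('pics/'+fn+'.npy',allow_pickle=True).item()
def foc(f): return f['pixels'].shape[0]/2/np.tan(np.radians(f['vfov'])/2)
def proj(f,P):
    P=np.atleast_2d(P); E=np.array(f['extrinsics']); c=P@E[:3,:3].T+E[:3,3]
    a=c[:,0]/-c[:,2]; b=-c[:,1]/-c[:,2]; s=1+f['k1']*(a*a+b*b); F=foc(f)
    return np.c_[f['cx']+F*a*s,f['cy']+F*b*s]
def back(f,uv,z):
    uv=np.atleast_2d(uv).astype(float); F=foc(f); d=np.c_[(uv[:,0]-f['cx'])/F,(uv[:,1]-f['cy'])/F]
    p=d.copy()
    for _ in range(30): p=d/(1+f['k1']*(p**2).sum(1,keepdims=True))
    E=np.array(f['extrinsics']); r=np.c_[p[:,0],-p[:,1],-np.ones(len(p))]@E[:3,:3]; o=-E[:3,:3].T@E[:3,3]
    z=np.broadcast_to(z,(len(p),))
    return o+r*((z-o[2])/r[:,2])[:,None]
def crop(fn,x0,y0,x1,y1,s,out):
    im=cv2.imread('pics/'+fn+'.png')[y0:y1,x0:x1]; cv2.imwrite('pics/'+out+'.png',cv2.resize(im,None,fx=s,fy=s,interpolation=cv2.INTER_CUBIC))
E
python3 - <<'E'
from h import *
for n in ['top','side','wrist']:
    f=save(n,n+'0'); print(n,f['vfov'],f['cx'],f['cy'],f['k1']); print(np.round(f['extrinsics'],3))
s=get_state(); print(s, tcp_to_grasp)
E
```

```text
pics
top 43.01037733801797 258.6980278297263 195.85453543274798 -0.010191556756615828
[[-0.006 -1.    -0.006  0.038]
 [ 0.987 -0.006  0.161 -0.567]
 [-0.161 -0.005  0.987 -1.63 ]
 [ 0.     0.     0.     1.   ]]
side 57.244984825902726 257.2316185988782 191.22005078638801 0.005646276872116636
[[-9.530e-01  3.020e-01 -1.000e-03  5.010e-01]
 [-2.590e-01 -8.160e-01  5.160e-01  1.260e-01]
 [ 1.550e-01  4.930e-01  8.560e-01 -1.315e+00]
 [ 0.000e+00  0.000e+00  0.000e+00  1.000e+00]]
wrist 63.175574933866315 257.66565989825403 188.94567008062032 -0.07892529380122255
[[-0.36   0.933  0.     0.675]
 [-0.9   -0.348 -0.261  0.032]
 [-0.244 -0.094  0.965 -0.389]
 [ 0.     0.     0.     1.   ]]
{'t': 0.15, 'q': array([-9.13935948e-01,  3.59213476e-01,  1.12782429e-02, -2.17649025e-04,
       -1.22409169e+00, -2.88082559e-01]), 'qd': array([-3.90205859e-05, -3.11037536e-03,  2.72307040e-03,  2.10940613e-03,
        1.94967351e-04, -5.46801100e-04]), 'joint_efforts': array([-9.12982105e-04, -5.83275318e+01,  2.93291813e+01,  7.00115159e+00,
        8.82571185e-03, -1.00641323e-04]), 'eef_pos': array([ 0.24314617, -0.62930262,  0.2258542 ]), 'ee_rot': array([0.12332398, 1.56954883, 2.06282404]), 'force': array([ 0.30221265, -0.05340253, -0.2034866 ]), 'moment': array([ 0.03364348,  0.0289611 , -0.01139061]), 'width': 0.08772794863800895} 0.0188
```

```bash
python3 - <<'E'
from h import *
for n in ['top0','side0']: crop(n,0,0,512,384,1.56,n+'b')
E
```

```text
(no output)
```

View pics/top0b.png

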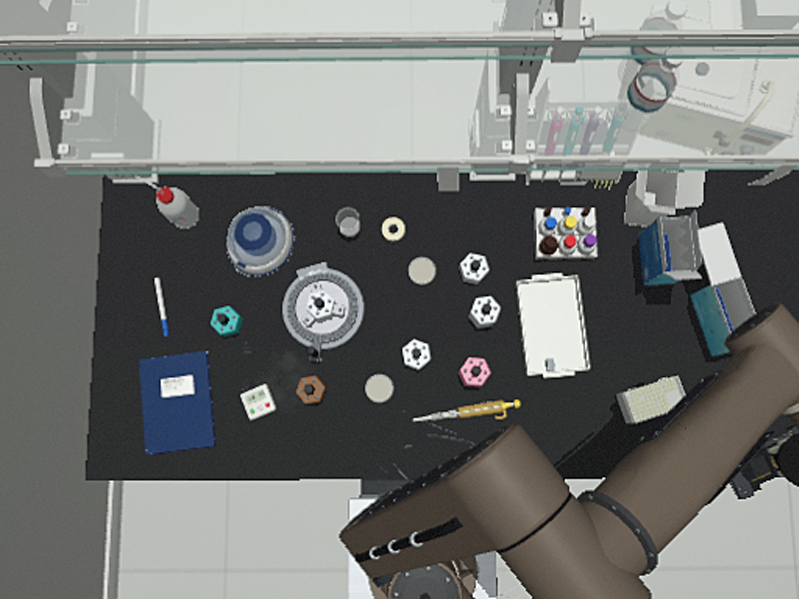

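View pics/side0b.png

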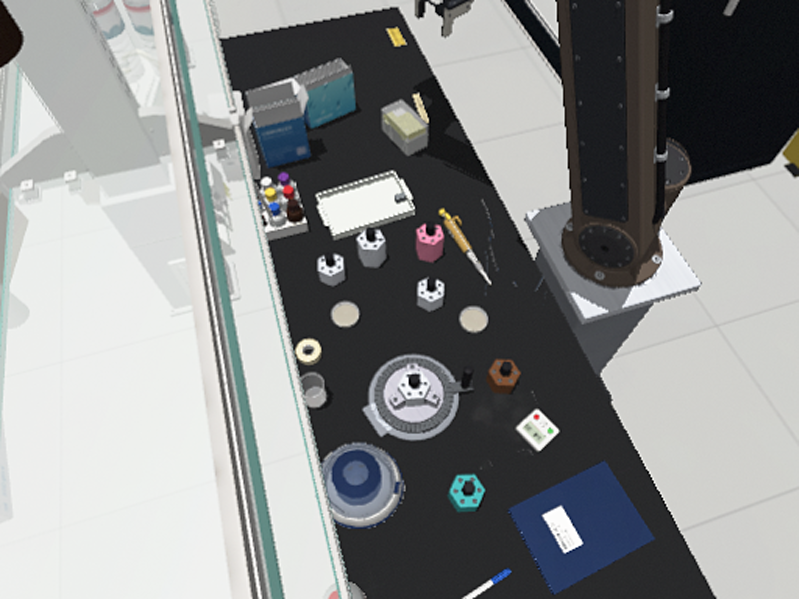

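```bash
python3 - <<'E'
from h import *
crop('top0',170,145,390,265,3.6,'c1')
E
```

```text
(no output)
```

View pics/c1.png

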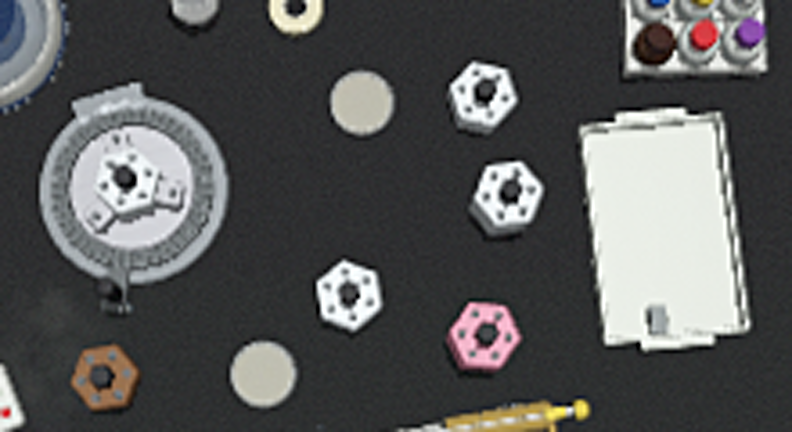

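View pics/wrist0.png

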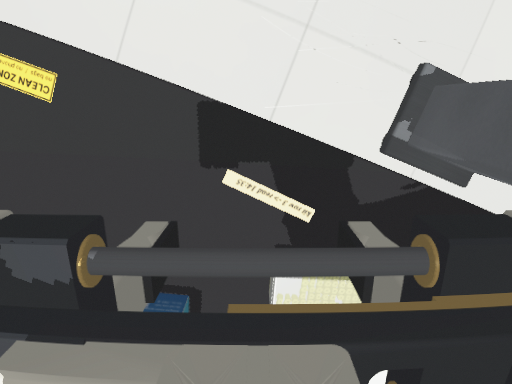

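```bash
cat >> h.py <<'E'
def wristcam():
    f=load('wrist0'); E=np.array(f['extrinsics'])
    return E
E
python3 - <<'E'
from h import *
f=load('wrist0'); E=np.array(f['extrinsics'])
p=np.array([0.24314617,-0.62930262,0.2258542]); Rt=R.from_euler('xyz',[0.12332398,1.56954883,2.06282404]).as_matrix()
o=-E[:3,:3].T@E[:3,3]; print('cam in tool',Rt.T@(o-p)); print('look in tool',Rt.T@(-E[2,:3]),'right',Rt.T@E[0,:3],'up',Rt.T@E[1,:3]); print(np.round(Rt,3))
print('tcp px',proj(f,p), 'ahead', proj(f,p+Rt@[0.1,0,0]))
t=load('top0')
def cc(x,y): return (170+x/3.6,145+y/3.6)
for n,c,z in [('shA',(484,94),.045),('tall',(510,192),.072),('shB',(350,294),.045),('chuckblk',(126,182),.067),('chuckfloor',(128,187),.022),('post',(112,290),.1),('stop',(656,319),.022),
 ('TL',(581,125),.022),('TR',(719,115),.022),('BL',(606,345),.022),('BR',(748,328),.022)]:
    print(n,np.round(back(t,cc(*c),z)[0],4))
E
```

```text
cam in tool [-1.57692076e-01  7.04745612e-02  1.34175065e-04]
look in tool [ 0.96516715 -0.26163199 -0.00104079] right [ 1.02279363e-03 -2.04935370e-04  9.99999456e-01] up [ 2.61632059e-01  9.65167685e-01 -6.97986450e-05]
[[-0.001 -0.933 -0.36 ]
 [ 0.001 -0.36   0.933]
 [-1.     0.     0.001]]
tcp px [[257.74155001 237.82174821]] ahead [[257.83376738 189.6460536 ]]
shA [ 0.6538 -0.1244  0.045 ]
tall [ 0.5538 -0.1444  0.072 ]
shB [0.4613 0.0063 0.045 ]
chuckblk [0.5665 0.2172 0.067 ]
chuckfloor [0.569  0.2205 0.022 ]
post [0.4609 0.225  0.1   ]
stop [ 0.4378 -0.2865  0.022 ]
TL [ 0.6273 -0.2203  0.022 ]
TR [ 0.6364 -0.3551  0.022 ]
BL [ 0.4133 -0.2379  0.022 ]
BR [ 0.4286 -0.3741  0.022 ]
```

```bash
cat >> h.py <<'E'
# commanded pose tracker: uses nominal cmd pose = measured (steady)
def row(p,psi,st=None):
    """target TCP p, tool-z yaw angle psi(deg), tool down; row in current tool axes"""
    st=st or get_state(); p0=np.array(st['eef_pos']); R0=R.from_euler('xyz',st['ee_rot']).as_matrix()
    a=np.radians(psi); x=np.array([0,0,-1.]); z=np.array([np.cos(a),np.sin(a),0]); T=np.c_[x,np.cross(z,x),z]
    d=R0.T@(np.array(p)-p0); w=R.from_matrix(R0.T@T).as_rotvec()
    return np.round(np.r_[d,w],4)
def yaw(st=None):
    st=st or get_state(); Z=R.from_euler('xyz',st['ee_rot']).as_matrix()[:,2]; return np.degrees(np.arctan2(Z[1],Z[0]))
def show(): 
    s=get_state(); print('t',round(s['t'],2),'p',np.round(s['eef_pos'],4),'yaw',round(yaw(s),2),'F',np.round(s['force'],1),'w',round(s['width'],4),'q',np.round(s['q'],2))
E
python3 - <<'E'
from h import *
show(); print(row([.59,-.29,.30],90))
E
```

```text
t 0.15 p [ 0.2431 -0.6293  0.2259] yaw 111.13 F [ 0.3 -0.1 -0.2] w 0.0877 q [-0.91  0.36  0.01 -0.   -1.22 -0.29]
[-7.400e-02 -4.458e-01  1.916e-01  3.687e-01  1.200e-03 -4.000e-04]
```

```bash
python3 -m crank '[[-0.074,-0.1,0.05,0.1,0,0,1],[-0.074,-0.446,0.192,0.369,0.001,0,1],[-0.074,-0.446,0.192,0.369,0.001,0,1],[-0.074,-0.446,0.192,0.369,0.001,0,1],[-0.074,-0.446,0.192,0.369,0.001,0,1],[-0.074,-0.446,0.192,0.369,0.001,0,1],[-0.074,-0.446,0.192,0.369,0.001,0,1],[-0.074,-0.446,0.192,0.369,0.001,0,1],[-0.074,-0.446,0.192,0.369,0.001,0,1],[-0.074,-0.446,0.192,0.369,0.001,0,1]]' 40
python3 - <<'E'
from h import *
show(); save('wrist','w1'); crop('w1',0,0,512,384,1.56,'w1b')
E
```

```text
t: 1.4
eef_pos: [0.5901, -0.2893, 0.3]
ee_rot: [2.262, 1.57, -2.449]
force: [0.3, -0.3, -0.5]
width: 0.0878
t 1.4 p [ 0.5901 -0.2893  0.3   ] yaw 90.04 F [ 0.3 -0.3 -0.5] w 0.0878 q [-0.16  0.3   0.09  0.   -1.36 -1.41]
```

View pics/w1b.png

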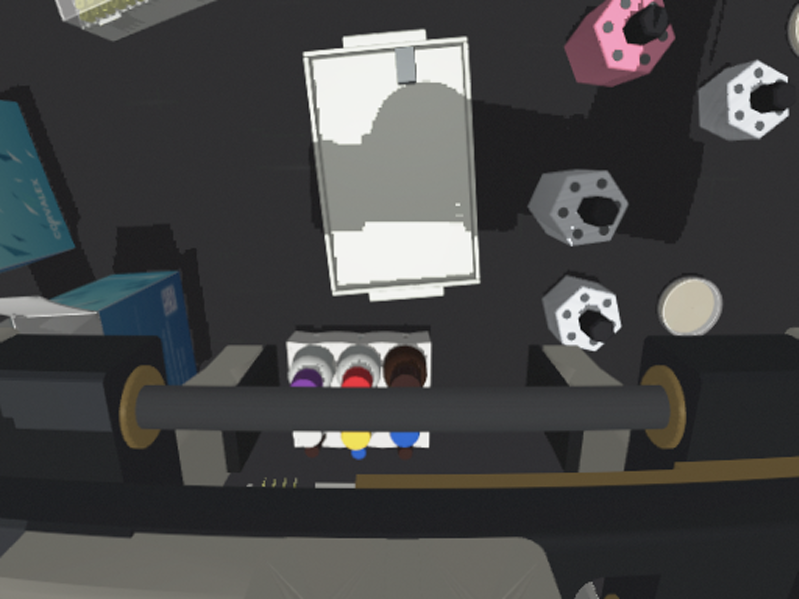

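```bash
python3 - <<'E'
from h import *
crop('w1',185,10,325,200,4.2/1.4,'c2')
crop('w1',330,40,512,235,3,'c3')
E
```

```text
(no output)
```

View pics/c2.png

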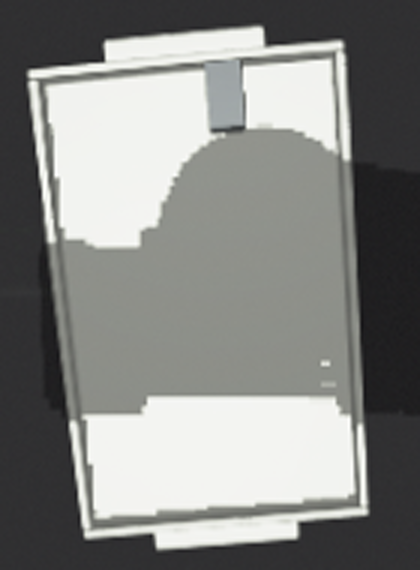

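View pics/c3.png

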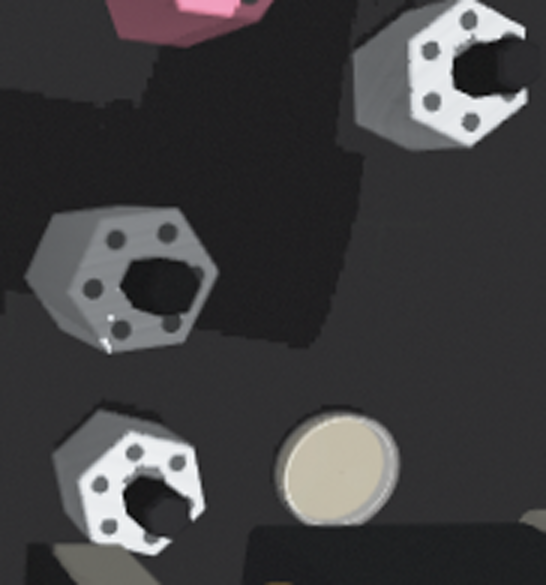

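```bash
cat >> h.py <<'E'
from scipy.optimize import least_squares
def fithex(f,uv,z,r=0.0647/2):
    P=back(f,uv,z)[:,:2]; c=P.mean(0)
    def res(v):
        a=v[2]+np.radians(30)+np.arange(6)*np.pi/3; H=np.c_[v[0]+r*np.cos(a),v[1]+r*np.sin(a)]
        return np.linalg.norm(P[:,None]-H[None],axis=2).min(1)
    best=min((least_squares(res,[c[0],c[1],t]) for t in np.radians([-20,0,20,40])),key=lambda s:s.cost)
    v=best.x; return np.round([v[0],v[1],z],4), round((np.degrees(v[2])+30)%60-30,1), np.round(res(v)*1000,1)
def fittray(f,uv,hx=.106,hy=.069,z=.022):
    # order: (-x,-y),(-x,+y),(+x,+y),(+x,-y)
    P=back(f,uv,z)[:,:2]; L=np.array([[-hx,-hy],[-hx,hy],[hx,hy],[hx,-hy]])
    def res(v): c,s=np.cos(v[2]),np.sin(v[2]); return (L@np.array([[c,s],[-s,c]])+v[:2]-P).ravel()
    v=least_squares(res,[P[:,0].mean(),P[:,1].mean(),0]).x
    return v,np.round(res(v)*1000,1)
E
python3 - <<'E'
from h import *
f=load('w1')
q=np.array([(28,73),(343,42),(366,514),(87,537)])
v,r=fittray(f,q/3+[185,10]); print('tray',np.round(v,4),np.degrees(v[2]),r)
q=np.array([(38,84),(335,54),(358,503),(95,524)])
v2,r=fittray(f,q/3+[185,10],.102,.065); print('inner',np.round(v2,4),np.degrees(v2[2]),r)
print(fithex(f,np.array([(122,207),(180,208),(218,270),(183,343),(110,353),(70,285)])/3+[330,40],.072))
print(fithex(f,np.array([(125,432),(195,445),(203,500),(155,555),(78,487)])/3+[330,40],.045))
print(fithex(f,np.array([(411,52),(465,0),(525,38),(525,103),(472,147),(412,100)])/3+[330,40],.045))
E
```

```text
tray [ 0.5274 -0.2953  0.0876] 5.0217371780972995 [-1.2 -0.7 -0.9  0.4  0.8  1.7  1.3 -1.5]
inner [ 0.5269 -0.2951  0.0895] 5.125767864947581 [-2.6 -0.5 -2.2  0.2  1.8  1.8  2.9 -1.5]
(array([ 0.552 , -0.1396,  0.072 ]), np.float64(4.5), array([5.6, 2.9, 2.9, 0.5, 2.2, 0.5]))
(array([ 0.6544, -0.1219,  0.045 ]), np.float64(-9.5), array([0.3, 2.4, 3.3, 1.6, 2. ]))
(array([0.4624, 0.0092, 0.045 ]), np.float64(-22.1), array([4.8, 2.2, 3.3, 1.4, 1.7, 7.5]))
```

```bash
python3 - <<'E'
from h import *
show(); print(row([.62,.19,.30],90))
E
```

```text
t 1.45 p [ 0.5896 -0.29    0.3002] yaw 89.98 F [ 0.4 -0.2 -0. ] w 0.0877 q [-0.16  0.3   0.09  0.   -1.36 -1.41]
[-2.00e-04 -3.02e-02  4.80e-01 -3.00e-04 -9.00e-04 -6.00e-04]
```

```bash
python3 -m crank '[[0,-0.03,0.48,0,0,0,1],[0,-0.03,0.48,0,0,0,1],[0,-0.03,0.48,0,0,0,1],[0,-0.03,0.48,0,0,0,1],[0,-0.03,0.48,0,0,0,1],[0,-0.03,0.48,0,0,0,1],[0,-0.03,0.48,0,0,0,1],[0,-0.03,0.48,0,0,0,1],[0,-0.03,0.48,0,0,0,1],[0,-0.03,0.48,0,0,0,1]]' 40
python3 - <<'E'
from h import *
show(); save('wrist','w2'); crop('w2',0,0,512,384,1.56,'w2b')
E
```

```text
t: 2.7
eef_pos: [0.6202, 0.1889, 0.3001]
ee_rot: [-3.138, 1.57, -1.569]
force: [-0.1, 0.4, 0.2]
width: 0.0875
t 2.7 p [0.6202 0.1889 0.3001] yaw 89.93 F [-0.1  0.4  0.2] w 0.0875 q [ 0.6   0.28  0.07  0.   -1.36 -2.17]
```

View pics/w2b.png

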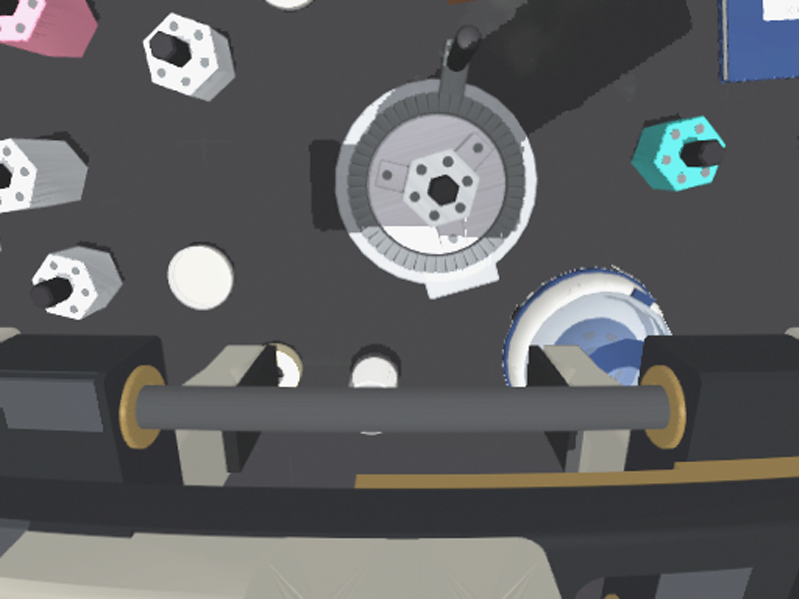

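```bash
python3 - <<'E'
from h import *
crop('w2',205,5,355,195,3.1,'c4')
E
```

```text
(no output)
```

View pics/c4.png

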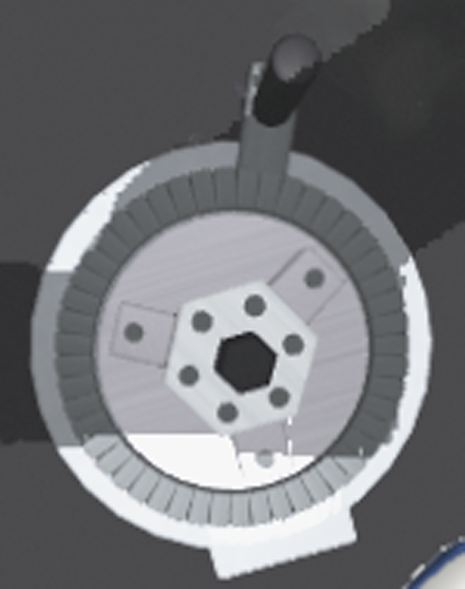

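```bash
python3 - <<'E'
from h import *
f=load('w2'); o=np.array([205,5])
print('blk',fithex(f,np.array([(177,298),(263,281),(317,338),(290,418),(208,433),(165,372)])/3.1+o,.067))
print('floor',back(f,np.array([232,350])/3.1+o,.022)); 
E0=back(f,np.array([(95,350),(370,350),(232,210),(232,490)])/3.1+o,.022);print(E0)
b=back(f,np.array([(134,332),(315,278),(265,458)])/3.1+o,.050);print('jawscrews',b,'mean',b.mean(0))
print('post',back(f,np.array([297,58])/3.1+o,.1))
print('knobtop',back(f,np.array([245,362])/3.1+o,.099))
E
```

```text
blk (array([0.5683, 0.2174, 0.067 ]), np.float64(12.5), array([2.1, 1.5, 0.6, 0.1, 1.6, 3.4]))
floor [[0.56730788 0.21848306 0.022     ]]
[[0.56723183 0.15801131 0.022     ]
 [0.56707173 0.27963583 0.022     ]
 [0.50815386 0.21766775 0.022     ]
 [0.63004906 0.21945663 0.022     ]]
jawscrews [[0.55886461 0.17619892 0.05      ]
 [0.53720694 0.25001289 0.05      ]
 [0.61110954 0.23130369 0.05      ]] mean [0.56906036 0.21917184 0.05      ]
post [[0.46513757 0.23427939 0.1       ]]
knobtop [[0.56847769 0.21813707 0.099     ]]
```

```bash
python3 - <<'E'
from h import *
show(); print(row([.4642,.2339,.15],81.3));print(row([.4642,.2339,.058],81.3))
E
```

```text
t 2.75 p [0.6202 0.1886 0.3003] yaw 89.9 F [0.3 0.4 0.1] w 0.0878 q [ 0.6   0.28  0.07  0.   -1.36 -2.17]
[ 0.1502  0.1561  0.0452  0.1501 -0.0011  0.0003]
[ 0.2422  0.1562  0.0453  0.1501 -0.0011  0.0003]
```

```bash
python3 -m crank '[[0.15,0.156,0.045,0.15,-0.001,0,1],[0.15,0.156,0.045,0.15,-0.001,0,1],[0.15,0.156,0.045,0.15,-0.001,0,1],[0.15,0.156,0.045,0.15,-0.001,0,1],[0.15,0.156,0.045,0.15,-0.001,0,1],[0.19,0.156,0.045,0.15,-0.001,0,1],[0.242,0.156,0.045,0.15,-0.001,0,1],[0.242,0.156,0.045,0.15,-0.001,0,1],[0.242,0.156,0.045,0.15,-0.001,0,1]]' 40
python3 - <<'E'
from h import *
show(); save('wrist','w3')
E
```

```text
t: 3.88
eef_pos: [0.4659, 0.2353, 0.0599]
ee_rot: [-0.993, 1.569, 0.427]
force: [0.7, -0.2, -0.0]
width: 0.0875
t 3.88 p [0.4659 0.2353 0.0599] yaw 81.37 F [ 0.7 -0.2 -0. ] w 0.0875 q [ 0.84  0.28 -0.54  0.   -0.75 -2.57]
```

View pics/w3.png

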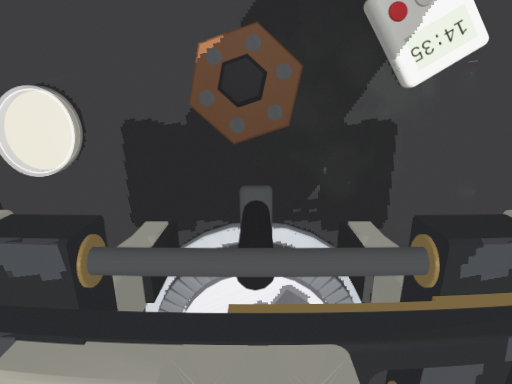

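```bash
python3 -m crank '[[0,0,0,0,0,0,0.1],[0,0,0,0,0,0,0.1],[0,0,0,0,0,0,0.1],[0,0,0,0,0,0,0.1]]' 30
python3 - <<'E'
from h import *
show()
c=np.array([.568,.218]); st=get_state(); p0=np.array(st['eef_pos'])
# arc about the chuck axis from present pose
for d in list(np.arange(8,51,7))+[50.5]:
    a=np.radians(171.3+d); print(d,row([*(c+.105*np.array([np.cos(a),np.sin(a)])),.058],81.3+d,st))
E
```

```text
t: 4.42
eef_pos: [0.4642, 0.2351, 0.0582]
ee_rot: [-0.98, 1.57, 0.441]
force: [-0.1, 0.8, -0.4]
width: 0.0533
t 4.42 p [0.4642 0.2351 0.0582] yaw 81.4 F [-0.1  0.8 -0.4] w 0.0533 q [ 0.85  0.28 -0.54  0.   -0.75 -2.57]
8 [ 0.0002 -0.0012 -0.0159 -0.1378  0.0002  0.0004]
15 [ 2.00e-04 -3.70e-03 -2.84e-02 -2.60e-01  2.00e-04  4.00e-04]
22 [ 2.000e-04 -7.700e-03 -4.060e-02 -3.822e-01  2.000e-04  4.000e-04]
29 [ 2.000e-04 -1.320e-02 -5.220e-02 -5.044e-01  1.000e-04  4.000e-04]
36 [ 2.000e-04 -2.010e-02 -6.300e-02 -6.265e-01  1.000e-04  4.000e-04]
43 [ 2.000e-04 -2.820e-02 -7.290e-02 -7.487e-01  1.000e-04  4.000e-04]
50 [ 2.000e-04 -3.750e-02 -8.180e-02 -8.709e-01  1.000e-04  4.000e-04]
50.5 [ 2.000e-04 -3.820e-02 -8.230e-02 -8.796e-01  1.000e-04  4.000e-04]
```

Fingers still closing; they move about 70 mm/s.

```bash
python3 -m crank '[[0,0,0,0,0,0,0.1],[0,0,0,0,0,0,0.1],[0,0,0,0,0,0,0.1],[0,0,0,0,0,0,0.1],[0,0,0,0,0,0,0.1]]' 30
python3 - <<'E'
from h import *
show()
c=np.array([.568,.218]); st=get_state(); p0=np.array(st['eef_pos'])
for d in list(np.arange(8,51,7))+[50.5]:
    a=np.radians(171.3+d); print(d,row([*(c+.105*np.array([np.cos(a),np.sin(a)])),.058],81.3+d,st)[:4])
E
```

```text
t: 5.05
eef_pos: [0.4642, 0.235, 0.058]
ee_rot: [-2.384, 1.571, -0.963]
force: [0.4, -0.5, -1.2]
width: 0.0172
t 5.05 p [0.4642 0.235  0.058 ] yaw 81.39 F [ 0.4 -0.5 -1.2] w 0.0172 q [ 0.85  0.28 -0.54  0.   -0.75 -2.57]
8 [-0.     -0.0012 -0.0157 -0.138 ]
15 [-0.     -0.0037 -0.0282 -0.2602]
22 [-0.     -0.0078 -0.0404 -0.3824]
29 [-0.     -0.0133 -0.052  -0.5045]
36 [-0.     -0.0201 -0.0628 -0.6267]
43 [-0.     -0.0283 -0.0727 -0.7489]
50 [-0.     -0.0376 -0.0816 -0.8711]
50.5 [-0.     -0.0383 -0.0821 -0.8798]
```

```bash
python3 -m crank '[[0,-0.0012,-0.0157,-0.138,0,0,0.1],[0,-0.0037,-0.0282,-0.26,0,0,0.1],[0,-0.0078,-0.0404,-0.382,0,0,0.1],[0,-0.0133,-0.052,-0.505,0,0,0.1],[0,-0.0201,-0.0628,-0.627,0,0,0.1],[0,-0.0283,-0.0727,-0.749,0,0,0.1],[0,-0.0376,-0.0816,-0.871,0,0,0.1],[0,-0.0376,-0.0816,-0.871,0,0,0.1],[0,-0.0376,-0.0816,-0.871,0,0,0.1]]' 30
python3 - <<'E'
from h import *
show(); save('top','t4'); crop('t4',160,130,300,260,4,'t4b')
E
```

```text
t: 6.18
eef_pos: [0.4893, 0.149, 0.058]
ee_rot: [-1.927, 1.57, 0.361]
force: [2.5, 0.3, -2.9]
width: 0.0174
t 6.17 p [0.4893 0.149  0.058 ] yaw 131.14 F [ 2.5  0.3 -2.9] w 0.0174 q [ 0.68  0.27 -0.56  0.   -0.74 -1.53]
```

View pics/t4b.png

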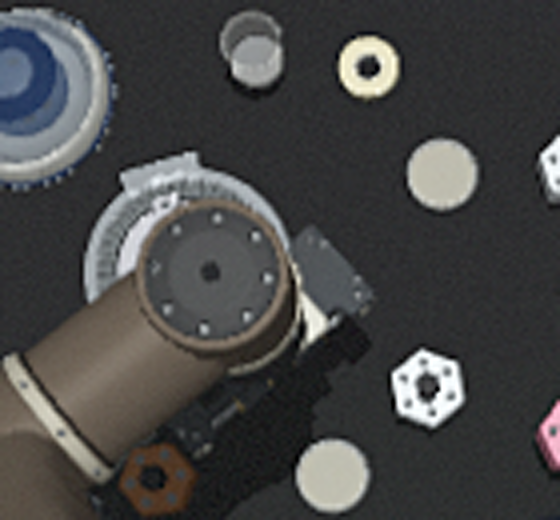

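```bash
python3 - <<'E'
from h import *
st=get_state(); print(row([.612,.262,.26],136,st))
E
```

```text
[-0.2019 -0.1668  0.0041 -0.0841 -0.0003  0.0005]
```

```bash
python3 -m crank '[[0,0,0,0,0,0,0.55],[0,0,0,0,0,0,0.55],[0,0,0,0,0,0,0.55],[-0.06,0,0,0,0,0,0.55],[-0.12,0,0,0,0,0,0.55],[-0.202,-0.167,0.004,-0.084,0,0,0.55],[-0.202,-0.167,0.004,-0.084,0,0,0.55],[-0.202,-0.167,0.004,-0.084,0,0,0.55],[-0.202,-0.167,0.004,-0.084,0,0,0.55],[-0.202,-0.167,0.004,-0.084,0,0,0.55]]' 30
python3 - <<'E'
from h import *
show(); save('wrist','w5'); crop('w5',100,0,400,230,2.6,'w5b')
E
```

```text
t: 7.48
eef_pos: [0.6114, 0.2618, 0.259]
ee_rot: [1.282, 1.569, -2.626]
force: [-0.4, 0.2, -0.3]
width: 0.0484
t 7.47 p [0.6114 0.2618 0.259 ] yaw 136.1 F [-0.4  0.2 -0.3] w 0.0484 q [ 0.7   0.33  0.04 -0.   -1.28 -1.46]
```

View pics/w5b.png

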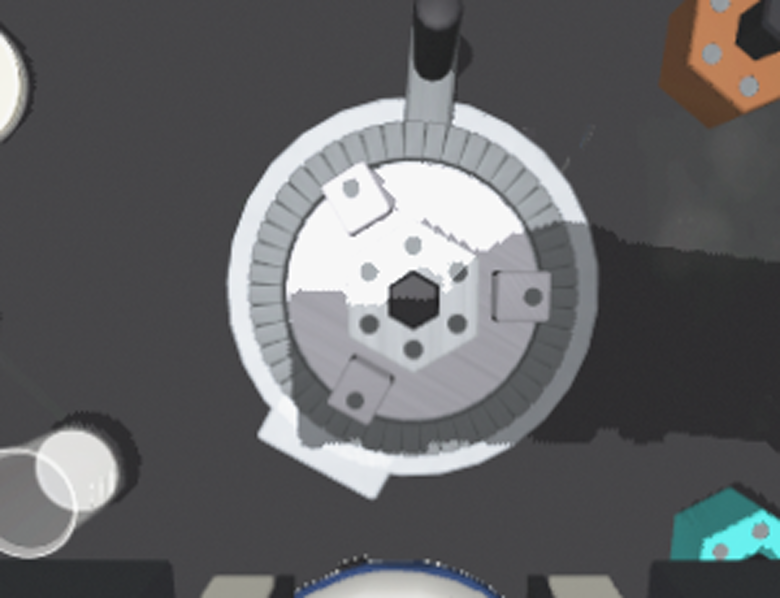

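```bash
python3 - <<'E'
from h import *
f=load('w5'); o=np.array([100,0])
print(back(f,np.array([413.5,300])/2.6+o,.099), back(f,np.array([414,298])/2.6+o,.067))
k=back(f,np.array([413.5,300])/2.6+o,.099)[0]
print('floor',back(f,np.array([413,290])/2.6+o,.022))
show(); print(row([k[0],k[1],.14],136), row([k[0],k[1],.072],136))
E
```

```text
[[0.56853327 0.21904563 0.099     ]] [[0.56839357 0.21937985 0.067     ]]
floor [[0.56688339 0.21740823 0.022     ]]
t 7.53 p [0.6111 0.2614 0.2592] yaw 136.1 F [ 0.3  0.1 -0.7] w 0.048 q [ 0.7   0.33  0.04 -0.   -1.28 -1.46]
[ 0.1193  0.0599  0.0013  0.0017  0.0004 -0.0015] [ 0.1873  0.0598  0.0013  0.0017  0.0004 -0.0015]
```

```bash
python3 -m crank '[[0.119,0.06,0.001,0,0,0,0.5],[0.119,0.06,0.001,0,0,0,0.5],[0.119,0.06,0.001,0,0,0,0.5],[0.187,0.06,0.001,0,0,0,0.5],[0.187,0.06,0.001,0,0,0,0.5],[0.187,0.06,0.001,0,0,0,0.5],[0.187,0.06,0.001,0,0,0,0.1],[0.187,0.06,0.001,0,0,0,0.1],[0.187,0.06,0.001,0,0,0,0.1],[0.187,0.06,0.001,0,0,0,0.1]]' 45
python3 -m crank '[[0,0,0,0,0,0,0.1],[0,0,0,0,0,0,0.1],[-0.02,0,0,0,0,0,0.1],[-0.06,0,0,0,0,0,0.1],[-0.11,0,0,0,0,0,0.1]]' 45
python3 - <<'E'
from h import *
show(); save('side','s6'); crop('s6',180,180,340,300,4,'s6b')
E
```

```text
t: 8.78
eef_pos: [0.5702, 0.2198, 0.074]
ee_rot: [-1.9, 1.569, 0.476]
force: [-1.6, 1.0, 6.0]
width: 0.0193
t: 9.4
eef_pos: [0.5686, 0.2188, 0.1826]
ee_rot: [1.341, 1.567, -2.567]
force: [0.1, 0.3, -2.1]
width: 0.0199
t 9.4 p [0.5686 0.2188 0.1826] yaw 136.1 F [ 0.1  0.3 -2.1] w 0.0199 q [ 0.69  0.28 -0.2  -0.   -1.09 -1.45]
```

View pics/s6b.png

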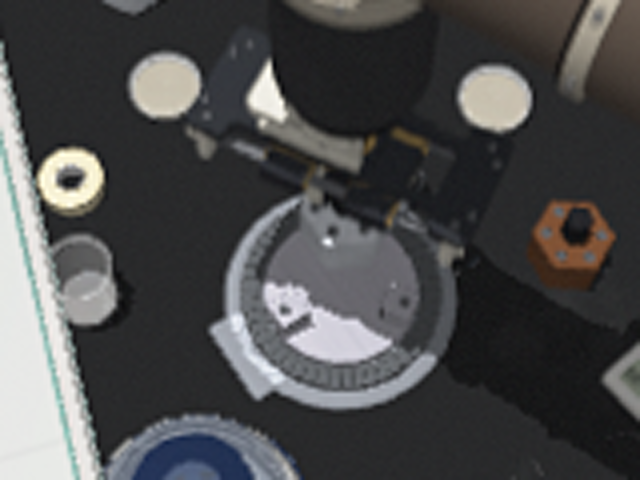

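```bash
python3 - <<'E'
from h import *
show(); print(row([.4616,-.3277,.18],125.05)); print(row([.4616,-.3277,.10],125.05))
E
```

```text
t 9.45 p [0.5722 0.2202 0.1912] yaw 136.18 F [2.7 1.  5.9] w 0.0197 q [ 0.69  0.28 -0.19  0.   -1.1  -1.45]
[ 0.0089  0.472  -0.2996  0.1942 -0.0027  0.0073]
[ 0.0889  0.4725 -0.2993  0.1942 -0.0027  0.0073]
```

```bash
python3 -m crank '[[0.002,0.472,-0.3,0.194,0,0,0.1],[0.002,0.472,-0.3,0.194,0,0,0.1],[0.002,0.472,-0.3,0.194,0,0,0.1],[0.002,0.472,-0.3,0.194,0,0,0.1],[0.002,0.472,-0.3,0.194,0,0,0.1],[0.002,0.472,-0.3,0.194,0,0,0.1],[0.002,0.472,-0.3,0.194,0,0,0.1],[0.002,0.472,-0.3,0.194,0,0,0.1],[0.002,0.472,-0.3,0.194,0,0,0.1],[0.002,0.472,-0.3,0.194,0,0,0.1]]' 45
python3 -m crank '[[0,0,0,0,0,0,0.1],[0,0,0,0,0,0,0.1],[0,0,0,0,0,0,0.1]]' 45
python3 - <<'E'
from h import *
show(); print(row([.4616,-.3277,.08],125.05)); print(row([.4616,-.3277,.057],125.05)); save('wrist','w7')
E
```

```text
t: 10.7
eef_pos: [0.4568, -0.332, 0.1799]
ee_rot: [0.719, 1.569, 2.896]
force: [0.5, 0.6, -2.5]
width: 0.0195
t: 11.08
eef_pos: [0.4592, -0.3277, 0.1812]
ee_rot: [-2.163, 1.57, 0.02]
force: [-0.0, -0.0, -1.9]
width: 0.0195
t 11.07 p [ 0.4592 -0.3277  0.1812] yaw 125.1 F [-0.  -0.  -1.9] w 0.0195 q [-0.27  0.21 -0.3  -0.   -1.06 -0.69]
[ 0.1012 -0.0019 -0.0014  0.0009 -0.0003  0.0005]
[ 0.1242 -0.0019 -0.0014  0.0009 -0.0003  0.0005]
```

View pics/w7.png

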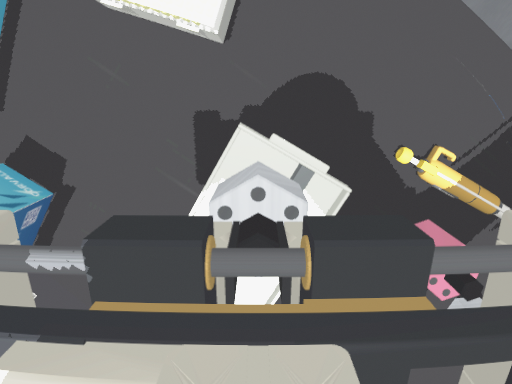

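```bash
python3 -m crank '[[0.05,-0.002,-0.001,0,0,0,0.1],[0.1,-0.002,-0.001,0,0,0,0.1],[0.115,-0.002,-0.001,0,0,0,0.1],[0.122,-0.002,-0.001,0,0,0,0.1],[0.124,-0.002,-0.001,0,0,0,0.1],[0.126,-0.002,-0.001,0,0,0,0.1],[0.126,-0.002,-0.001,0,0,0,0.1]]' 45
python3 - <<'E'
from h import *
show()
a=np.radians(5.05); s=get_state(); R0=R.from_euler('xyz',s['ee_rot']).as_matrix()
print('tray -x in tool',R0.T@[-np.cos(a),-np.sin(a),0],'tray -y',R0.T@[np.sin(a),-np.cos(a),0])
E
```

```text
t: 12.0
eef_pos: [0.4616, -0.3287, 0.056]
ee_rot: [-2.476, 1.569, -0.294]
force: [0.0, 0.4, -0.9]
width: 0.0197
t 12.0 p [ 0.4616 -0.3287  0.056 ] yaw 125.0 F [ 0.   0.4 -0.9] w 0.0197 q [-0.27  0.35 -0.44  0.   -0.78 -0.69]
tray -x in tool [-0.00204375  0.86644215  0.4992733 ] tray -y [ 8.22001566e-04  4.99275629e-01 -8.66442826e-01]
```

```bash
python3 -m crank '[[0.001,0,0,0,0,0,0.1],[0.001,0,0,0,0,0,0.1]]' 45;python3 -m crank '[[0.001,0,0,0,0,0,0.1],[0.001,0,0,0,0,0,0.1]]' 45; python3 -m crank '[[0,0.0017,0.001,0,0,0,0.1],[0,0.0035,0.002,0,0,0,0.1],[0,0.0035,0.002,0,0,0,0.1]]' 45; python3 -m crank '[[0,0.00087,0.0005,0,0,0,0.1],[0,0.00087,0.0005,0,0,0,0.1]]' 45;  python3 -m crank '[[0,0.00087,0.0005,0,0,0,0.1],[0,0.00087,0.0005,0,0,0,0.1]]' 45
```

```text
t: 12.25
eef_pos: [0.4617, -0.3287, 0.056]
ee_rot: [-2.586, 1.568, -0.403]
force: [-2.9, 3.0, 10.0]
width: 0.0198
t: 12.5
eef_pos: [0.4617, -0.3287, 0.056]
ee_rot: [-2.651, 1.568, -0.469]
force: [-4.5, 5.7, 19.0]
width: 0.0195
t: 12.88
eef_pos: [0.4608, -0.3295, 0.0561]
ee_rot: [-2.498, 1.562, -0.315]
force: [4.8, 4.3, 10.1]
width: 0.0194
t: 13.12
eef_pos: [0.4602, -0.3299, 0.0561]
ee_rot: [-2.53, 1.562, -0.347]
force: [5.2, 3.1, 9.3]
width: 0.0198
t: 13.38
eef_pos: [0.4595, -0.3302, 0.0562]
ee_rot: [-2.537, 1.561, -0.354]
force: [5.3, 2.3, 7.6]
width: 0.0201
```

```bash
python3 -m crank '[[-0.0018,0,0,0,0,0,0.1],[-0.0018,0,0,0,0,0,0.1]]' 45;python3 -m crank '[[0,0.0017,0.001,0,0,0,0.1],[0,0.0017,0.001,0,0,0,0.1]]' 45; python3 -m crank '[[0,0.00087,0.0005,0,0,0,0.1],[0,0.00087,0.0005,0,0,0,0.1]]' 45;  python3 -m crank '[[0,0.00087,0.0005,0,0,0,0.1],[0,0.00087,0.0005,0,0,0,0.1]]' 45;  python3 -m crank '[[0,0.00087,0.0005,0,0,0,0.1],[0,0.00087,0.0005,0,0,0,0.1]]' 45; python3 -m crank '[[0,0.00087,0.0005,0,0,0,0.1],[0,0.00087,0.0005,0,0,0,0.1]]' 45
```

```text
t: 13.62
eef_pos: [0.4566, -0.3294, 0.056]
ee_rot: [-2.509, 1.567, -0.327]
force: [3.6, 1.9, 6.0]
width: 0.019
t: 13.88
eef_pos: [0.4562, -0.3296, 0.0562]
ee_rot: [-2.446, 1.564, -0.264]
force: [7.6, 3.4, 2.6]
width: 0.0199
t: 14.12
eef_pos: [0.456, -0.3297, 0.0563]
ee_rot: [-2.43, 1.563, -0.248]
force: [9.7, 2.7, 2.9]
width: 0.0194
t: 14.38
eef_pos: [0.4558, -0.3298, 0.0565]
ee_rot: [-2.414, 1.561, -0.232]
force: [10.6, 4.6, 2.7]
width: 0.0195
t: 14.62
eef_pos: [0.4554, -0.3299, 0.0566]
ee_rot: [-2.419, 1.56, -0.236]
force: [12.6, 4.0, 2.5]
width: 0.0196
t: 14.88
eef_pos: [0.4549, -0.3302, 0.0568]
ee_rot: [-2.436, 1.559, -0.253]
force: [13.4, 4.2, 2.1]
width: 0.0194
```

```bash
python3 -m crank '[[0,-0.0022,-0.0012,0,0,0,0.1],[0,-0.0022,-0.0012,0,0,0,0.1],[0,-0.0012,-0.003,0,0,0,0.1],[0,-0.0012,-0.003,0,0,0,0.1]]' 45;python3 -m crank '[[0,0.0005,-0.00087,0,0,0,0.1],[0,0.0005,-0.00087,0,0,0,0.1]]' 45; python3 -m crank '[[0,0.0005,-0.00087,0,0,0,0.1],[0,0.0005,-0.00087,0,0,0,0.1]]' 45;python3 -m crank '[[0,0.0005,-0.00087,0,0,0,0.1],[0,0.0005,-0.00087,0,0,0,0.1]]' 45;python3 -m crank '[[0,0.0005,-0.00087,0,0,0,0.1],[0,0.0005,-0.00087,0,0,0,0.1]]' 45
```

```text
t: 15.38
eef_pos: [0.4556, -0.331, 0.0566]
ee_rot: [-2.318, 1.563, -0.136]
force: [8.6, 9.3, 9.2]
width: 0.0196
t: 15.62
eef_pos: [0.4555, -0.3317, 0.0566]
ee_rot: [-2.265, 1.564, -0.083]
force: [8.9, 11.5, 10.4]
width: 0.0196
t: 15.88
eef_pos: [0.4556, -0.3326, 0.0566]
ee_rot: [-2.27, 1.564, -0.088]
force: [9.5, 10.9, 11.0]
width: 0.0197
t: 16.12
eef_pos: [0.4557, -0.3336, 0.0566]
ee_rot: [-2.261, 1.564, -0.079]
force: [9.1, 11.6, 11.0]
width: 0.0194
t: 16.38
eef_pos: [0.4558, -0.3346, 0.0566]
ee_rot: [-2.262, 1.564, -0.079]
force: [8.7, 10.8, 11.0]
width: 0.0194
```

```bash
for i in 1 2 3 4; do python3 -m crank '[[0,0.0005,-0.00087,0,0,0,0.1],[0,0.0005,-0.00087,0,0,0,0.1]]' 45 | sed -n '2p;4p'; done
```

```text
eef_pos: [0.4558, -0.3351, 0.0567]
force: [8.4, 14.6, 13.5]
eef_pos: [0.4556, -0.3356, 0.0568]
force: [7.6, 17.7, 16.6]
eef_pos: [0.4554, -0.3362, 0.057]
force: [6.7, 20.9, 20.3]
eef_pos: [0.4552, -0.3367, 0.0571]
force: [6.4, 24.6, 23.0]
```

```bash
python3 -m crank '[[-0.001,-0.0015,0.0021,0,0,0,0.1],[-0.001,-0.0015,0.0021,0,0,0,0.1]]' 45; python3 -m crank '[[0,0,0,0,0,0,0.4],[0,0,0,0,0,0,0.4],[0,0,0,0,0,0,0.4],[0,0,0,0,0,0,0.4],[-0.03,0,0,0,0,0,0.4],[-0.09,0,0,0,0,0,0.4],[-0.15,0,0,0,0,0,0.4],[-0.2,0,0,0,0,0,0.5],[-0.2,0,0,0,0,0,0.5]]' 45
python3 - <<'E'
from h import *
show(); print(row([.622,-.21,.29],125))
E
```

```text
t: 17.62
eef_pos: [0.4552, -0.3358, 0.057]
ee_rot: [-2.229, 1.566, -0.046]
force: [8.0, 10.0, 8.0]
width: 0.0196
t: 18.75
eef_pos: [0.4541, -0.3378, 0.2606]
ee_rot: [-2.607, 1.562, -0.425]
force: [-0.3, -0.2, -0.1]
width: 0.0429
t 18.75 p [ 0.4541 -0.3378  0.2606] yaw 125.0 F [-0.3 -0.2 -0.1] w 0.0429 q [-0.29  0.15 -0.19  0.   -1.22 -0.67]
[-2.86e-02 -2.11e-01  8.10e-03  1.00e-04 -7.20e-03  4.20e-03]
```

```bash
python3 - <<'E'
from h import *
show(); print(row([.60,-.15,.29],125))
E
```

```text
t 18.75 p [ 0.4541 -0.3378  0.2606] yaw 125.0 F [-0.3 -0.2 -0.1] w 0.0429 q [-0.29  0.15 -0.19  0.   -1.22 -0.67]
[-2.900e-02 -2.274e-01  6.990e-02  1.000e-04 -7.200e-03  4.200e-03]
```

```bash
python3 -m crank '[[-0.029,-0.227,0.07,0,0,0,0.5],[-0.029,-0.227,0.07,0,0,0,0.5],[-0.029,-0.227,0.07,0,0,0,0.5],[-0.029,-0.227,0.07,0,0,0,0.5],[-0.029,-0.227,0.07,0,0,0,0.5],[-0.029,-0.227,0.07,0,0,0,0.5],[-0.029,-0.227,0.07,0,0,0,0.5],[-0.029,-0.227,0.07,0,0,0,0.5]]' 45
python3 - <<'E'
from h import *
show(); save('wrist','w8'); crop('w8',0,0,512,384,1.56,'w8b')
E
```

```text
t: 19.75
eef_pos: [0.5976, -0.15, 0.2849]
ee_rot: [-1.914, 1.57, 0.266]
force: [-0.6, -0.4, 0.2]
width: 0.0441
t 19.75 p [ 0.5976 -0.15    0.2849] yaw 124.92 F [-0.6 -0.4  0.2] w 0.0441 q [ 0.07  0.23 -0.03 -0.   -1.31 -1.03]
```

View pics/w8b.png

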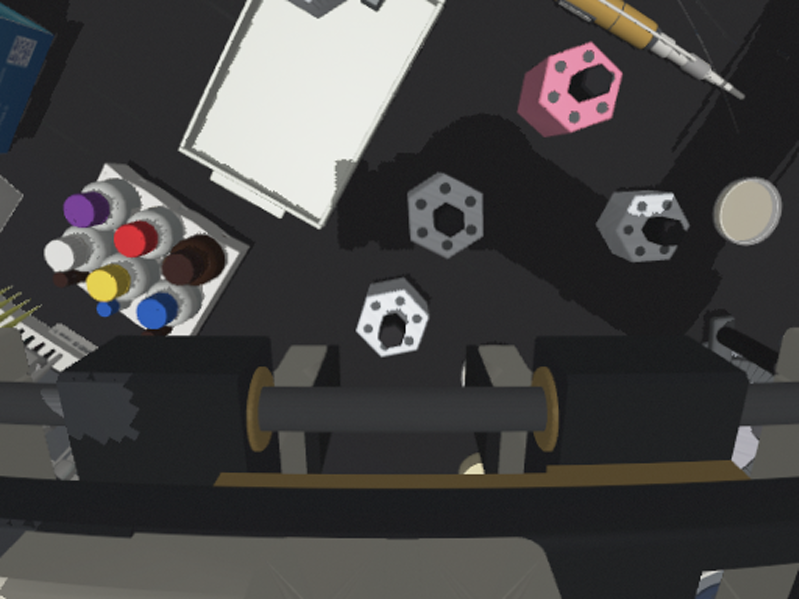

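```bash
python3 - <<'E'
from h import *
crop('w8',220,95,480,240,3,'c8')
E
```

```text
(no output)
```

View pics/c8.png

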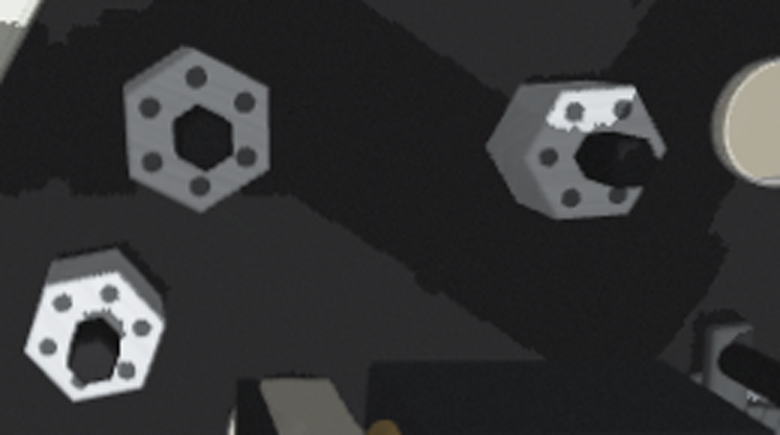

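```bash
cat >> h.py <<'E'
def holes(f,uv,z):
    P=back(f,uv,z)[:,:2]
    def res(v):
        a=v[2]+np.radians(30)+np.arange(6)*np.pi/3; H=np.c_[v[0]+v[3]*np.cos(a),v[1]+v[3]*np.sin(a)]
        return np.linalg.norm(P[:,None]-H[None],axis=2).min(1)
    c=P.mean(0)
    best=min((least_squares(res,[c[0],c[1],t,.0215]) for t in np.radians([-20,0,20,40])),key=lambda s:s.cost)
    v=best.x; return np.round(v[:2],4), 'yaw',round((np.degrees(v[2])+30)%60-30,1),'r',round(v[3],4), np.round(res(v)*1000,1)
E
python3 - <<'E'
from h import *
f=load('w8'); o=np.array([220,95])
print('tall',holes(f,np.array([(196,77),(245,102),(246,157),(200,186),(151,162),(149,108)])/3+o,.072))
print('knob',back(f,np.array([[204,138]])/3+o,.104))
print('A',holes(f,np.array([(62,303),(109,294),(142,328),(126,371),(48,347)])/3+o,.045))
print('B',holes(f,np.array([(574,111),(623,110),(549,157),(570,198),(617,196)])/3+o,.045))
E
```

```text
tall (array([ 0.5531, -0.1407]), 'yaw', np.float64(8.2), 'r', np.float64(0.0216), array([0.1, 0.2, 0. , 0.2, 0.3, 0.2]))
knob [[ 0.55234284 -0.14195221  0.104     ]]
A (array([ 0.6542, -0.121 ]), 'yaw', np.float64(-13.1), 'r', np.float64(0.0214), array([0.2, 0.2, 0.2, 0.2, 0.1]))
B (array([0.4613, 0.0101]), 'yaw', np.float64(-21.7), 'r', np.float64(0.0216), array([0.5, 0.1, 0.4, 0.1, 0.2]))
```

```bash
python3 - <<'E'
from h import *
f=load('w5'); o=np.array([100,0])
print(holes(f,np.array([(413,246),(458,272),(457,324),(413,349),(369,324),(369,272)])/2.6+o,.067))
b=back(f,np.array([(351,188),(534,296),(355,400)])/2.6+o,.050)[:,:2]; m=b.mean(0); print('jaws',m,np.degrees(np.arctan2(*(b-m).T[::-1]))%120)
show(); print(row([.5529,-.1412,.16],128.2)); print(row([.5529,-.1412,.078],128.2))
E
```

```text
(array([0.5687, 0.2192]), 'yaw', np.float64(16.0), 'r', np.float64(0.0215), array([0.2, 0.2, 0. , 0.1, 0.1, 0.1]))
jaws [0.56836324 0.21905124] [16.44093611 16.4066355  16.22321137]
t 19.8 p [ 0.5977 -0.15    0.285 ] yaw 124.92 F [0.6 0.3 0.4] w 0.0444 q [ 0.07  0.23 -0.03  0.   -1.31 -1.03]
[ 0.125   0.0318  0.0328 -0.0572 -0.0003  0.0004]
[ 0.207   0.0318  0.0329 -0.0572 -0.0003  0.0004]
```

```bash
python3 -m crank '[[0.125,0.032,0.033,-0.057,0,0,0.5],[0.125,0.032,0.033,-0.057,0,0,0.5],[0.125,0.032,0.033,-0.057,0,0,0.5],[0.18,0.032,0.033,-0.057,0,0,0.5],[0.207,0.032,0.033,-0.057,0,0,0.5],[0.207,0.032,0.033,-0.057,0,0,0.5],[0.207,0.032,0.033,-0.057,0,0,0.1],[0.207,0.032,0.033,-0.057,0,0,0.1],[0.207,0.032,0.033,-0.057,0,0,0.1],[0.207,0.032,0.033,-0.057,0,0,0.1]]' 45
python3 -m crank '[[0,0,0,0,0,0,0.1],[0,0,0,0,0,0,0.1]]' 50
python3 -m crank '[[-0.02,0,0,0,0,0,0.1],[-0.06,0,0,0,0,0,0.1],[-0.13,0,0,0,0,0,0.1],[-0.13,0,0,0,0,0,0.1],[-0.13,0,0,0,0,0,0.1]]' 50
python3 - <<'E'
from h import *
show(); print(row([.5686,.2191,.21],136.2))
E
```

```text
t: 21.05
eef_pos: [0.5538, -0.1404, 0.0791]
ee_rot: [-2.268, 1.569, -0.029]
force: [-0.7, 1.7, 6.8]
width: 0.0196
t: 21.3
eef_pos: [0.5538, -0.1404, 0.0791]
ee_rot: [-2.299, 1.569, -0.06]
force: [-1.3, 0.7, 7.0]
width: 0.0195
t: 21.92
eef_pos: [0.5526, -0.1402, 0.2078]
ee_rot: [-1.388, 1.57, 0.85]
force: [0.1, 0.9, -4.3]
width: 0.0195
t 21.93 p [ 0.5526 -0.1402  0.2078] yaw 128.24 F [ 0.1  0.9 -4.3] w 0.0195 q [ 0.09  0.2  -0.25 -0.   -1.12 -1.  ]
[-1.900e-03 -2.349e-01  2.723e-01 -1.389e-01  1.000e-04  1.100e-03]
```

```bash
python3 -m crank '[[-0.002,-0.235,0.272,-0.139,0,0,0.1],[-0.002,-0.235,0.272,-0.139,0,0,0.1],[-0.002,-0.235,0.272,-0.139,0,0,0.1],[-0.002,-0.235,0.272,-0.139,0,0,0.1],[-0.002,-0.235,0.272,-0.139,0,0,0.1],[-0.002,-0.235,0.272,-0.139,0,0,0.1],[-0.002,-0.235,0.272,-0.139,0,0,0.1],[-0.002,-0.235,0.272,-0.139,0,0,0.1],[-0.002,-0.235,0.272,-0.139,0,0,0.1],[-0.002,-0.235,0.272,-0.139,0,0,0.1]]' 50
python3 - <<'E'
from h import *
show(); print(row([.5686,.2191,.105],136.2)); save('wrist','w9')
E
```

```text
t: 23.18
eef_pos: [0.5691, 0.2176, 0.2098]
ee_rot: [2.926, 1.571, -0.981]
force: [0.6, -0.6, -3.7]
width: 0.0197
t 23.18 p [0.5691 0.2176 0.2098] yaw 136.15 F [ 0.6 -0.6 -3.7] w 0.0197 q [ 0.69  0.26 -0.16  0.   -1.14 -1.45]
[ 1.048e-01 -7.000e-04  1.400e-03 -9.000e-04 -1.000e-04 -0.000e+00]
```

View pics/w9.png

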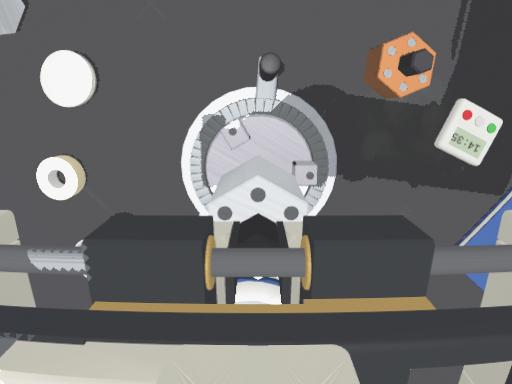

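```bash
python3 -m crank '[[0.06,0,0.001,0,0,0,0.1],[0.09,0,0.001,0,0,0,0.1],[0.1,0,0.001,0,0,0,0.1],[0.105,0,0.001,0,0,0,0.1],[0.105,0,0.001,0,0,0,0.1]]' 50
python3 -m crank '[[0.0015,0,0,0,0,0,0.1],[0.0015,0,0,0,0,0,0.1]]' 50
python3 -m crank '[[0.0015,0,0,0,0,0,0.1],[0.0015,0,0,0,0,0,0.1]]' 50
```

```text
t: 23.85
eef_pos: [0.5691, 0.2197, 0.106]
ee_rot: [-1.897, 1.569, 0.481]
force: [-0.1, 0.2, -2.6]
width: 0.0199
t: 24.1
eef_pos: [0.5687, 0.2196, 0.104]
ee_rot: [-1.834, 1.569, 0.544]
force: [-0.3, 0.1, -3.9]
width: 0.0195
t: 24.35
eef_pos: [0.5683, 0.2193, 0.1018]
ee_rot: [-2.52, 1.571, -0.142]
force: [-0.1, -1.2, -3.8]
width: 0.0192
```

```bash
python3 -m crank '[[0.0015,0,0,0,0,0,0.1],[0.0015,0,0,0,0,0,0.1]]' 50
python3 -m crank '[[0.001,0,0,0,0,0,0.1],[0.001,0,0,0,0,0,0.1]]' 50
```

```text
t: 24.6
eef_pos: [0.5687, 0.2194, 0.1013]
ee_rot: [-2.278, 1.57, 0.1]
force: [-2.7, -1.2, 4.3]
width: 0.0195
t: 24.85
eef_pos: [0.5688, 0.2194, 0.1012]
ee_rot: [-2.21, 1.569, 0.168]
force: [-5.2, -1.9, 12.7]
width: 0.0195
```

```bash
python3 -m crank '[[-0.001,0,0,0,0,0,0.5],[-0.001,0,0,0,0,0,0.5],[-0.001,0,0,0,0,0,0.5],[-0.001,0,0,0,0,0,0.5],[-0.05,0,0,0,0,0,0.5],[-0.1,0,0,0,0,0,0.5],[-0.155,-0.06,0,0,0,0,0.5],[-0.155,-0.06,0,0,0,0,0.5],[-0.155,-0.06,0,0,0,0,0.5]]' 50
python3 - <<'E'
from h import *
show(); save('wrist','w10'); crop('w10',100,0,400,230,2.6,'w10b')
E
```

```text
t: 25.98
eef_pos: [0.6106, 0.2635, 0.2547]
ee_rot: [-1.811, 1.569, 0.567]
force: [0.3, -0.1, -0.1]
width: 0.0438
t 25.98 p [0.6106 0.2635 0.2547] yaw 136.24 F [ 0.3 -0.1 -0.1] w 0.0438 q [ 0.7   0.33  0.03  0.   -1.27 -1.46]
```

View pics/w10b.png

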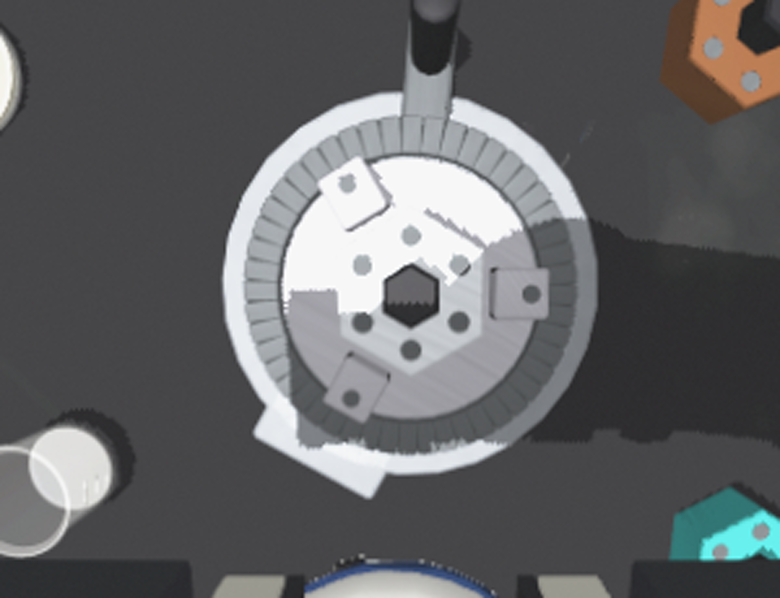

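```bash
python3 - <<'E'
from h import *
f=load('w10'); print(back(f,np.array([435,7])/2.6+[100,0],.1))
print(holes(f,np.array([(411,236),(459,265),(459,322),(411,350),(362,322),(362,265)])/2.6+[100,0],.094))
show(); print(row([.4893,.1488,.16],131.2)); print(row([.4893,.1488,.068],131.2))
E
```

```text
[[0.49199713 0.15212611 0.1       ]]
(array([0.5673, 0.2184]), 'yaw', np.float64(16.3), 'r', np.float64(0.0214), array([0.2, 0.2, 0.1, 0.1, 0.2, 0.1]))
t 26.02 p [0.6096 0.2627 0.2536] yaw 136.22 F [-0.6 -0.7 -0.3] w 0.0434 q [ 0.7   0.33  0.03 -0.   -1.27 -1.46]
[ 0.0937  0.1654  0.008   0.0877  0.0003 -0.0005]
[ 0.1857  0.1654  0.008   0.0877  0.0003 -0.0005]
```

```bash
python3 -m crank '[[0,0.165,0.008,0.088,0,0,0.5],[0,0.165,0.008,0.088,0,0,0.5],[0.09,0.165,0.008,0.088,0,0,0.5],[0.09,0.165,0.008,0.088,0,0,0.5],[0.15,0.165,0.008,0.088,0,0,0.5],[0.186,0.165,0.008,0.088,0,0,0.5],[0.186,0.165,0.008,0.088,0,0,0.5],[0.186,0.165,0.008,0.088,0,0,0.1],[0.186,0.165,0.008,0.088,0,0,0.1],[0.186,0.165,0.008,0.088,0,0,0.1]]' 30
python3 -m crank '[[0,0,0,0,0,0,0.1],[0,0,0,0,0,0,0.1],[0,0,0,0,0,0,0.1]]' 40
python3 - <<'E'
from h import *
show()
c=np.array([.568,.2185]); st=get_state(); p=np.array(st['eef_pos'])[:2]-c
a0=np.degrees(np.arctan2(p[1],p[0])); print(a0%360,np.linalg.norm(p))
for d in list(np.arange(8,51,7))+[52,54,56]:
    a=np.radians(a0-d); print(d,row([*(c+.105*np.array([np.cos(a),np.sin(a)])),.068],131.2-d,st)[:4])
E
```

```text
t: 27.28
eef_pos: [0.4906, 0.1496, 0.0696]
ee_rot: [-1.693, 1.568, 0.597]
force: [0.1, -0.0, -0.1]
width: 0.0195
t: 27.65
eef_pos: [0.4905, 0.1495, 0.0694]
ee_rot: [-1.815, 1.569, 0.475]
force: [-2.9, -0.3, 7.8]
width: 0.0172
t 27.65 p [0.4905 0.1495 0.0694] yaw 131.21 F [-2.9 -0.3  7.8] w 0.0172 q [ 0.68  0.26 -0.55  0.   -0.77 -1.53]
221.69458857572417 0.10372988079078176
8 [0.0014 0.0004 0.0146 0.1398]
15 [ 0.0014 -0.0021  0.0272  0.2619]
22 [ 0.0014 -0.006   0.0394  0.3841]
29 [ 0.0014 -0.0115  0.051   0.5063]
36 [ 0.0014 -0.0183  0.0619  0.6285]
43 [ 0.0014 -0.0263  0.0718  0.7506]
50 [ 0.0015 -0.0355  0.0807  0.8728]
52 [ 0.0015 -0.0384  0.0831  0.9077]
54 [ 0.0015 -0.0413  0.0853  0.9426]
56 [ 0.0015 -0.0443  0.0874  0.9775]
```

```bash
python3 -m crank '[[0.001,0.0002,0.0146,0.14,0,0,0.1],[0.001,-0.0021,0.0272,0.262,0,0,0.1],[0.001,-0.006,0.0394,0.384,0,0,0.1],[0.001,-0.0115,0.051,0.506,0,0,0.1],[0.001,-0.0183,0.0619,0.6285,0,0,0.1],[0.001,-0.0263,0.0718,0.7506,0,0,0.1],[0.001,-0.0345,0.080,0.86,0,0,0.1],[0.001,-0.0345,0.080,0.86,0,0,0.1],[0.001,-0.0345,0.080,0.86,0,0,0.1]]' 50
python3 - <<'E'
from h import *
show(); st=get_state(); c=np.array([.568,.2185]);p=np.array(st['eef_pos'])[:2]-c; a0=np.degrees(np.arctan2(p[1],p[0])); print(a0%360,np.linalg.norm(p),st['moment'])
for d in [1,2,3,4,5]:
    a=np.radians(a0-d); print(d,row([*(c+.105*np.array([np.cos(a),np.sin(a)])),.068],yaw(st)-d,st)[:4])
E
```

```text
t: 28.78
eef_pos: [0.4651, 0.233, 0.0694]
ee_rot: [-1.003, 1.567, 0.428]
force: [1.4, -1.9, 12.3]
width: 0.0173
t 28.77 p [0.4651 0.233  0.0694] yaw 81.99 F [ 1.4 -1.9 12.3] w 0.0173 q [ 0.84  0.27 -0.53  0.   -0.77 -2.56]
171.980084467046 0.10392463576386457 [-0.82507881 -0.48720706  0.01807712]
1 [0.0014 0.0011 0.0018 0.0174]
2 [0.0014 0.001  0.0037 0.0349]
3 [0.0014 0.0009 0.0055 0.0524]
4 [0.0014 0.0008 0.0073 0.0698]
5 [0.0014 0.0007 0.0091 0.0873]
```

```bash
for i in 1 2 3; do python3 -m crank '[[0,-0.0001,0.0018,0.0175,0,0,0.1],[0,-0.0001,0.0018,0.0175,0,0,0.1]]' 50 | sed -n '2p;4p'; python3 -c "
from h import *
show(); st=get_state();p=np.array(st['eef_pos'])[:2]-[.568,.2185]; print(np.degrees(np.arctan2(p[1],p[0])),np.round(st['moment'],2))"; done
```

```text
eef_pos: [0.4652, 0.2341, 0.0694]
force: [1.3, -4.4, 13.5]
t 29.02 p [0.4652 0.2341 0.0694] yaw 80.97 F [ 1.3 -4.4 13.5] w 0.0171 q [ 0.84  0.27 -0.53  0.   -0.77 -2.58]
171.35503749746616 [-1.59 -0.4   0.12]
eef_pos: [0.4654, 0.2354, 0.0694]
force: [0.7, -5.8, 14.9]
t 29.27 p [0.4654 0.2354 0.0694] yaw 79.97 F [ 0.7 -5.8 14.9] w 0.0171 q [ 0.85  0.27 -0.53  0.   -0.77 -2.59]
170.62653867629064 [-2.14 -0.3   0.18]
eef_pos: [0.4656, 0.2367, 0.0693]
force: [0.8, -7.5, 16.0]
t 29.52 p [0.4656 0.2367 0.0693] yaw 78.97 F [ 0.8 -7.5 16. ] w 0.0168 q [ 0.85  0.27 -0.53  0.   -0.77 -2.61]
169.9018316124932 [-2.59 -0.14  0.23]
```

```bash
for i in 1 2 3 4; do python3 -m crank '[[0,-0.0001,0.0018,0.0175,0,0,0.1],[0,-0.0001,0.0018,0.0175,0,0,0.1]]' 55 >/dev/null; python3 -c "
from h import *
show(); st=get_state();p=np.array(st['eef_pos'])[:2]-[.568,.2185]; print(np.degrees(np.arctan2(p[1],p[0])),np.round(st['moment'],2))"; done
```

```text
t 29.77 p [0.4659 0.238  0.0693] yaw 77.97 F [ 0.2 -8.4 16.7] w 0.0169 q [ 0.85  0.27 -0.52  0.   -0.77 -2.63]
169.17285005672713 [-3.06  0.03  0.28]
t 30.02 p [0.4661 0.2393 0.0693] yaw 76.97 F [-0.6 -9.7 18.5] w 0.0168 q [ 0.85  0.27 -0.52  0.   -0.78 -2.65]
168.44424240253483 [-3.54  0.22  0.37]
t 30.27 p [0.4663 0.2406 0.0693] yaw 75.97 F [ -1.2 -11.1  19.4] w 0.017 q [ 0.85  0.28 -0.52  0.   -0.78 -2.67]
167.7154715174597 [-4.02  0.41  0.38]
t 30.52 p [0.4666 0.2419 0.0693] yaw 74.97 F [ -2.5 -12.4  20.8] w 0.0169 q [ 0.85  0.28 -0.52  0.   -0.78 -2.69]
166.99147350143815 [-4.53  0.71  0.49]
```

```bash
python3 -m crank '[[0,0,0,0,0,0,0.5],[0,0,0,0,0,0,0.5],[0,0,0,0,0,0,0.5],[0,0,0,0,0,0,0.5],[-0.05,0,0,0,0,0,0.5],[-0.11,0,0,0,0,0,0.5],[-0.18,-0.06,0,0,0,0,0.5],[-0.18,-0.165,0,0,0,0,0.5],[-0.18,-0.165,0,0,0,0,0.5],[-0.18,-0.165,0,0,0,0,0.5]]' 50
python3 - <<'E'
from h import *
show(); save('wrist','w11'); crop('w11',130,0,430,230,2.6,'w11b')
E
```

```text
t: 31.78
eef_pos: [0.6288, 0.2001, 0.2464]
ee_rot: [-2.678, 1.57, -1.374]
force: [-0.7, 0.4, -0.1]
width: 0.0438
t 31.77 p [0.6288 0.2001 0.2464] yaw 74.73 F [-0.7  0.4 -0.1] w 0.0438 q [ 0.6   0.32  0.01  0.   -1.25 -2.44]
```

View pics/w11b.png

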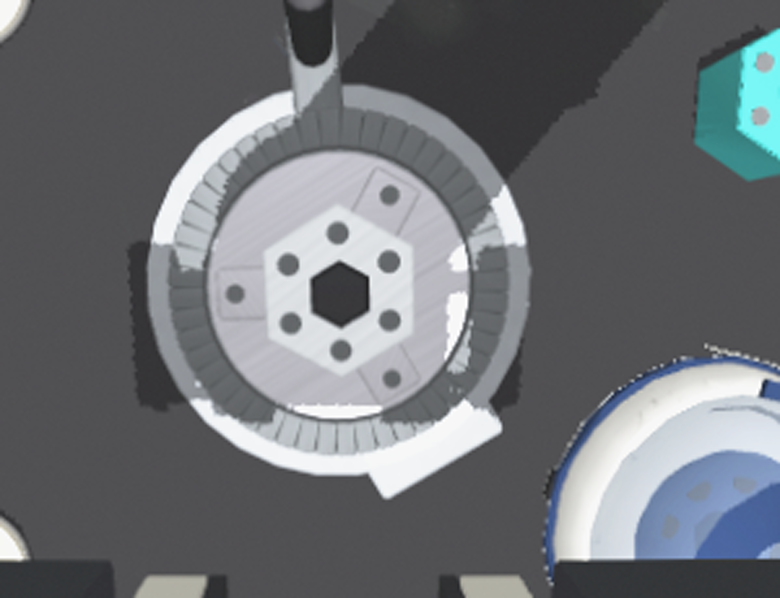

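```bash
python3 - <<'E'
from h import *
f=load('w11'); o=np.array([130,0])
b=back(f,np.array([(235,294),(390,195),(392,378)])/2.6+o,.050)[:,:2]; 
H=np.array([(338,233),(389,262),(390,320),(341,350),(291,323),(288,264)])/2.6+o
print(holes(f,H,.094)); c=np.array([.568,.2185]);m=b.mean(0)
for q in (m,c): print(q,np.linalg.norm(b-q,axis=1),np.degrees(np.arctan2(*(b-q).T[::-1]))%120)
p=back(f,np.array([309,2])/2.6+o,.1)[0,:2]-m; print('post ang',np.degrees(np.arctan2(p[1],p[0])),np.linalg.norm(p))
f=load('w2'); b=back(f,np.array([(134,332),(315,278),(265,458)])/3.1+[205,5],.050)[:,:2];m=b.mean(0); print('start',np.linalg.norm(b-m,axis=1))
f=load('w5'); b=back(f,np.array([(351,188),(534,296),(355,400)])/2.6+[100,0],.050)[:,:2]; m=b.mean(0); print('open',np.linalg.norm(b-m,axis=1))
E
```

```text
(array([0.5687, 0.219 ]), 'yaw', np.float64(16.3), 'r', np.float64(0.0215), array([0.1, 0.2, 0.1, 0.1, 0.1, 0.2]))
[0.56890869 0.21906622] [0.04437389 0.0442842  0.04404951] [16.63304222 16.21618764 16.52584822]
[0.568  0.2185] [0.04361943 0.04403219 0.04508262] [17.62240456 14.86598304 16.88724582]
post ang 170.94106244081496 0.09927131635066683
start [0.04416588 0.04433747 0.04376431]
open [0.05314918 0.0533643  0.05322945]
```

```bash
python3 -m crank '[[0,0.06,0,0,0,0,0.5],[0,0.06,0,0,0,0,0.5],[0,0.06,0,0,0,0,0.5],[0,0.06,0,0,0,0,0.5]]' 50
python3 - <<'E'
from h import *
show(); save('wrist','w12'); crop('w12',130,0,430,230,2.6,'w12b')
E
```

```text
t: 32.33
eef_pos: [0.5679, 0.2172, 0.2475]
ee_rot: [-0.824, 1.57, 0.484]
force: [-0.7, -0.1, -1.2]
width: 0.0437
t 32.33 p [0.5679 0.2172 0.2475] yaw 74.91 F [-0.7 -0.1 -1.2] w 0.0437 q [ 0.69  0.24 -0.11  0.   -1.22 -2.52]
```

View pics/w12b.png

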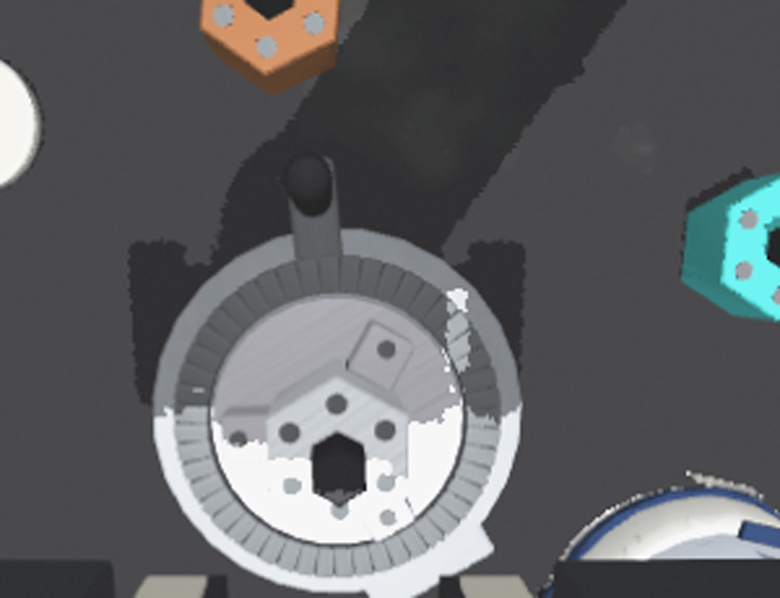

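```bash
python3 - <<'E'
from h import *
f=load('w12'); o=np.array([130,0])
p=back(f,np.array([308,180])/2.6+o,.1)[0,:2]; 
print(p)
for c in ([.5685,.2188],[.568,.218]):
    d=p-c; print(np.degrees(np.arctan2(d[1],d[0])),np.linalg.norm(d))
b=back(f,np.array([(238,438),(387,349),(389,517)])/2.6+o,.050)[:,:2];m=b.mean(0);print(m,np.linalg.norm(b-m,axis=1))
E
```

```text
[0.46658463 0.23529911]
170.8041503208979 0.10324225353071065
170.31983627086404 0.10288020278422388
[0.56917946 0.21920666] [0.04463112 0.04397952 0.04436734]
```

```bash
python3 - <<'E'
from h import *
show(); print(row([.64,-.10,.28],106.9))
E
```

```text
t 32.38 p [0.568  0.217  0.2473] yaw 74.89 F [ 0.3  0.5 -0.7] w 0.044 q [ 0.69  0.24 -0.11  0.   -1.22 -2.52]
[-3.270e-02 -1.522e-01 -2.873e-01 -5.587e-01  1.000e-04  4.000e-04]
```

```bash
python3 -m crank '[[-0.033,-0.152,-0.287,-0.559,0,0,0.5],[-0.033,-0.152,-0.287,-0.559,0,0,0.5],[-0.033,-0.152,-0.287,-0.559,0,0,0.5],[-0.033,-0.152,-0.287,-0.559,0,0,0.5],[-0.033,-0.152,-0.287,-0.559,0,0,0.5],[-0.033,-0.152,-0.287,-0.559,0,0,0.5],[-0.033,-0.152,-0.287,-0.559,0,0,0.5],[-0.033,-0.152,-0.287,-0.559,0,0,0.5],[-0.033,-0.152,-0.287,-0.559,0,0,0.5]]' 50
python3 - <<'E'
from h import *
show(); save('wrist','w13'); crop('w13',0,0,512,384,1.56,'w13b');crop('w13',90,90,390,240,2.6,'c13')
E
```

```text
t: 33.5
eef_pos: [0.6396, -0.0989, 0.2803]
ee_rot: [-0.983, 1.571, 0.885]
force: [0.4, 0.5, -0.4]
width: 0.0436
t 33.5 p [ 0.6396 -0.0989  0.2803] yaw 106.98 F [ 0.4  0.5 -0.4] w 0.0436 q [ 0.15  0.29  0.03 -0.   -1.31 -1.42]
```

View pics/w13b.png

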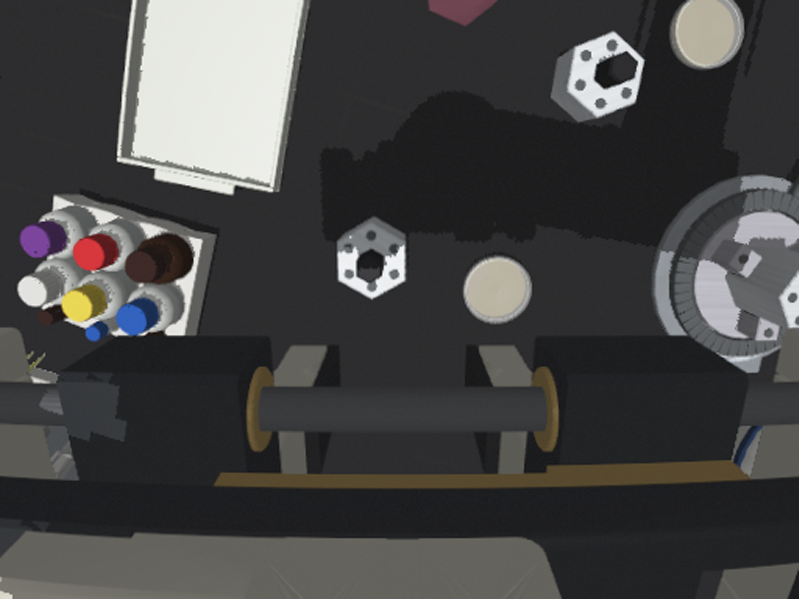

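View pics/c13.png

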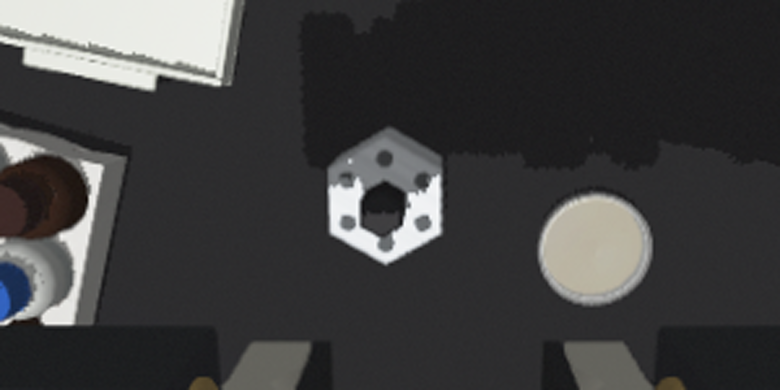

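```bash
python3 - <<'E'
from h import *
f=load('w13'); h=holes(f,np.array([(385,158),(423,181),(423,223),(386,243),(348,222),(346,181)])/2.6+[90,90],.045);print(h)
print('B',holes(f,np.array([(612,45),(580,85),(600,103),(627,93)])/1.56,.045))
show(); x,y=h[0]; print(row([x,y,.13],106.9)); print(row([x,y,.051],106.9))
E
```

```text
(array([ 0.6544, -0.121 ]), 'yaw', np.float64(-13.1), 'r', np.float64(0.0214), array([0.3, 0.4, 0.1, 0.4, 0.4, 0.7]))
B (array([0.4611, 0.0098]), 'yaw', np.float64(-20.2), 'r', np.float64(0.0217), array([0.3, 0. , 0.6, 0.3]))
t 33.55 p [ 0.6396 -0.0988  0.2804] yaw 106.99 F [0.5 0.5 0.4] w 0.0438 q [ 0.15  0.29  0.03 -0.   -1.31 -1.42]
[ 0.1504 -0.0076 -0.0255  0.0016  0.      0.0002]
[ 2.294e-01 -7.600e-03 -2.550e-02  1.600e-03  0.000e+00  2.000e-04]
```

```bash
python3 -m crank '[[0.06,-0.0076,-0.0255,0,0,0,0.5],[0.12,-0.0076,-0.0255,0,0,0,0.5],[0.17,-0.0076,-0.0255,0,0,0,0.5],[0.21,-0.0076,-0.0255,0,0,0,0.5],[0.2294,-0.0076,-0.0255,0,0,0,0.5],[0.2294,-0.0076,-0.0255,0,0,0,0.5],[0.2294,-0.0076,-0.0255,0,0,0,0.1],[0.2294,-0.0076,-0.0255,0,0,0,0.1],[0.2294,-0.0076,-0.0255,0,0,0,0.1],[0.2294,-0.0076,-0.0255,0,0,0,0.1]]' 45
python3 -m crank '[[0,0,0,0,0,0,0.1],[0,0,0,0,0,0,0.1]]' 45
python3 -m crank '[[-0.02,0,0,0,0,0,0.1],[-0.06,0,0,0,0,0,0.1],[-0.13,0,0,0,0,0,0.1],[-0.13,0,0,0,0,0,0.1],[-0.13,0,0,0,0,0,0.1]]' 45
python3 - <<'E'
from h import *
show()
t=np.array([.527,-.2952]);a=np.radians(5.05);M=np.array([[np.cos(a),-np.sin(a)],[np.sin(a),np.cos(a)]])
print('a1',t+M@[-.074,-.0327],'a2',t+M@[-.018,-.0327],'b1',t+M@[-.046,.0158])
g=np.array([.4558,-.335]); print('from placed a1: a2',g+M@[.056,0],'b1',g+M@[.028,.0485])
h=g+M@[.056+.006,.006]; print(h,row([*h,.17],125.05))
E
```

```text
t: 34.8
eef_pos: [0.6549, -0.1219, 0.052]
ee_rot: [-1.774, 1.569, 0.093]
force: [-1.2, 2.4, 4.6]
width: 0.0198
t: 35.05
eef_pos: [0.655, -0.1218, 0.052]
ee_rot: [-1.82, 1.569, 0.046]
force: [-1.6, 2.0, 6.7]
width: 0.0199
t: 35.67
eef_pos: [0.6541, -0.1219, 0.1809]
ee_rot: [-1.037, 1.57, 0.829]
force: [-0.1, -0.3, -2.3]
width: 0.0197
t 35.67 p [ 0.6541 -0.1219  0.1809] yaw 106.89 F [-0.1 -0.3 -2.3] w 0.0197 q [ 0.11  0.37 -0.07 -0.   -1.12 -1.38]
a1 [ 0.45616567 -0.33428692] a2 [ 0.51194829 -0.32935752] b1 [ 0.47978776 -0.28351048]
from placed a1: a2 [ 0.51158262 -0.3300706 ] b1 [ 0.4794221  -0.28422356]
[ 0.51703118 -0.32356574] [ 1.070e-02  1.897e-01 -1.531e-01 -3.169e-01  3.000e-04  9.000e-04]
```

```bash
python3 -m crank '[[0.011,0.19,-0.153,-0.317,0,0,0.1],[0.011,0.19,-0.153,-0.317,0,0,0.1],[0.011,0.19,-0.153,-0.317,0,0,0.1],[0.011,0.19,-0.153,-0.317,0,0,0.1],[0.011,0.19,-0.153,-0.317,0,0,0.1],[0.011,0.19,-0.153,-0.317,0,0,0.1],[0.011,0.19,-0.153,-0.317,0,0,0.1],[0.011,0.19,-0.153,-0.317,0,0,0.1]]' 45
python3 - <<'E'
from h import *
show(); save('wrist','w14'); crop('w14',100,0,400,230,2.6,'w14b')
print(row([.517,-.3236,.057],125.05))
E
```

```text
t: 36.67
eef_pos: [0.5177, -0.3228, 0.1695]
ee_rot: [0.099, 1.57, 2.283]
force: [-0.6, -0.3, -2.4]
width: 0.0192
t 36.67 p [ 0.5177 -0.3228  0.1695] yaw 125.17 F [-0.6 -0.3 -2.4] w 0.0192 q [-0.24  0.3  -0.22 -0.   -1.06 -0.72]
[ 1.127e-01  1.000e-03 -2.000e-04  1.900e-03  1.000e-04  1.000e-04]
```

View pics/w14b.png

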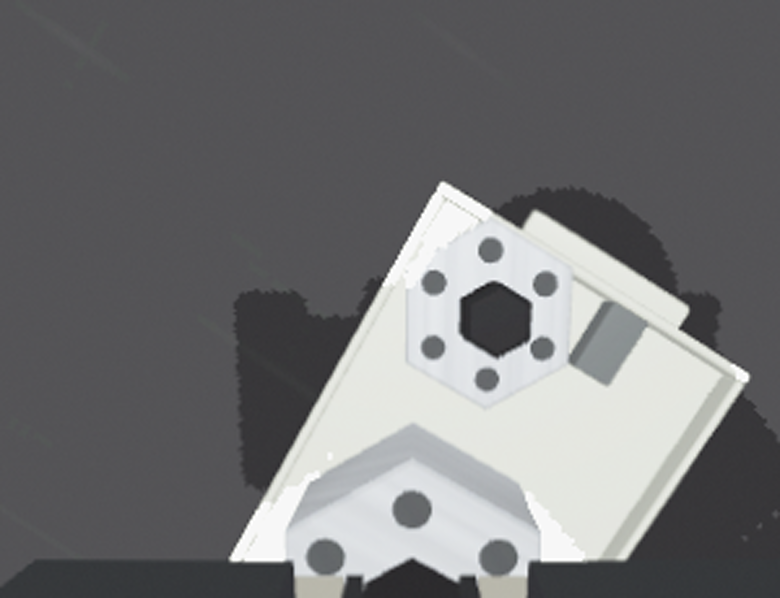

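```bash
python3 - <<'E'
from h import *
f=load('w14'); o=np.array([100,0])
print(holes(f,np.array([(490,250),(545,284),(542,348),(487,380),(433,347),(434,282)])/2.6+o,.049))
q=back(f,np.array([(443,184),(747,377)])/2.6+o,.022)[:,:2]; d=q[1]-q[0]; print('end wall corners',q,np.linalg.norm(d),np.degrees(np.arctan2(-d[0],d[1])))
a=np.radians(5.05);M=np.array([[np.cos(a),-np.sin(a)],[np.sin(a),np.cos(a)]]); print('a1 rel. wall', q[0]+M@[.032,.0363])
E
```

```text
(array([ 0.4564, -0.3337]), 'yaw', np.float64(4.8), 'r', np.float64(0.0215), array([0.1, 0.1, 0.1, 0.3, 0.1, 0.2]))
end wall corners [[ 0.42794675 -0.37173715]
 [ 0.41688637 -0.23690034]] 0.13528967165477343 4.689352602792554
a1 rel. wall [ 0.45662722 -0.33276125]
```

```bash
python3 -m crank '[[0.05,0.001,0,0.002,0,0,0.1],[0.09,0.001,0,0.002,0,0,0.1],[0.105,0.001,0,0.002,0,0,0.1],[0.112,0.001,0,0.002,0,0,0.1],[0.112,0.001,0,0.002,0,0,0.1],[0.112,0.001,0,0.002,0,0,0.1]]' 45
for i in 1 2 ; do python3 -m crank '[[0.001,0,0,0,0,0,0.1],[0.001,0,0,0,0,0,0.1]]' 45|sed -n '2p;4p'; done
```

```text
t: 37.48
eef_pos: [0.5173, -0.3246, 0.0594]
ee_rot: [-2.49, 1.568, -0.309]
force: [0.6, 0.1, -1.5]
width: 0.0196
eef_pos: [0.5165, -0.3243, 0.0574]
force: [-1.1, -0.6, -2.8]
eef_pos: [0.5164, -0.3243, 0.056]
force: [-0.1, -0.2, -1.8]
```

Near the floor; slide toward −y first.

```bash
python3 -m crank '[[0,0.0017,-0.003,0,0,0,0.1],[0,0.0017,-0.003,0,0,0,0.1]]' 45|sed -n '2p;4p'; for i in 1 2 3 4 5; do python3 -m crank '[[0,0.0005,-0.00087,0,0,0,0.1],[0,0.0005,-0.00087,0,0,0,0.1]]' 45|sed -n '2p;4p'; done
```

```text
eef_pos: [0.5168, -0.328, 0.056]
force: [-0.4, -0.5, -1.1]
eef_pos: [0.5168, -0.3288, 0.056]
force: [-1.0, 1.1, 0.3]
eef_pos: [0.5168, -0.3294, 0.056]
force: [-0.1, 3.9, 3.4]
eef_pos: [0.5168, -0.3298, 0.0561]
force: [-1.9, 8.3, 5.3]
eef_pos: [0.5168, -0.3301, 0.0562]
force: [-1.7, 12.9, 8.2]
eef_pos: [0.5167, -0.3304, 0.0563]
force: [-2.5, 15.8, 11.1]
```

```bash
python3 -m crank '[[0,-0.001,0.0017,0,0,0,0.1],[0,0.0016,0.0032,0,0,0,0.1],[0,0.0016,0.0032,0,0,0,0.1]]' 45|sed -n '2p;4p'; for i in 1 2 3 4 5; do python3 -m crank '[[0,0.00087,0.0005,0,0,0,0.1],[0,0.00087,0.0005,0,0,0,0.1]]' 45|sed -n '2p;4p'; done
```

```text
eef_pos: [0.5154, -0.3301, 0.0562]
force: [3.3, 8.4, 2.0]
eef_pos: [0.515, -0.3302, 0.0563]
force: [4.3, 7.7, 0.8]
eef_pos: [0.5142, -0.3303, 0.0564]
force: [4.5, 8.5, 0.5]
eef_pos: [0.5132, -0.3304, 0.0563]
force: [3.8, 8.4, 1.2]
eef_pos: [0.5124, -0.3305, 0.0564]
force: [5.1, 7.9, 1.6]
eef_pos: [0.5118, -0.3306, 0.0564]
force: [6.4, 9.1, 0.5]
```

```bash
for i in 1 2 3; do python3 -m crank '[[0,0.00087,0.0005,0,0,0,0.1],[0,0.00087,0.0005,0,0,0,0.1]]' 45|sed -n '2p;4p'; done;  python3 -m crank '[[0,-0.0015,-0.0003,0,0,0,0.1],[0,-0.0015,-0.0003,0,0,0,0.1]]' 45|sed -n '2p;4p'
```

```text
eef_pos: [0.5117, -0.3307, 0.0566]
force: [8.2, 8.3, 0.1]
eef_pos: [0.5115, -0.3309, 0.0567]
force: [10.9, 8.3, -0.8]
eef_pos: [0.5113, -0.331, 0.057]
force: [11.6, 9.2, -2.1]
eef_pos: [0.5114, -0.3307, 0.0568]
force: [9.0, 6.3, -0.2]
```

```bash
python3 -m crank '[[0.001,0,0,0,0,0,0.1],[0.001,0,0,0,0,0,0.4],[0.001,0,0,0,0,0,0.4],[0.001,0,0,0,0,0,0.4],[0,0,0,0,0,0,0.4],[-0.03,0,0,0,0,0,0.4],[-0.09,0,0,0,0,0,0.4],[-0.15,-0.06,0,0,0,0,0.4],[-0.18,-0.06,0,0,0,0,0.5],[-0.18,-0.06,0,0,0,0,0.5]]' 45
python3 - <<'E'
from h import *
show(); save('wrist','w15'); crop('w15',100,0,400,230,2.6,'w15b')
E
```

```text
t: 43.35
eef_pos: [0.5592, -0.2969, 0.2403]
ee_rot: [-2.512, 1.563, -0.329]
force: [0.3, 0.7, -1.3]
width: 0.0431
t 43.35 p [ 0.5592 -0.2969  0.2403] yaw 125.05 F [ 0.3  0.7 -1.3] w 0.0431 q [-0.18  0.28 -0.07  0.   -1.21 -0.78]
```

View pics/w15b.png

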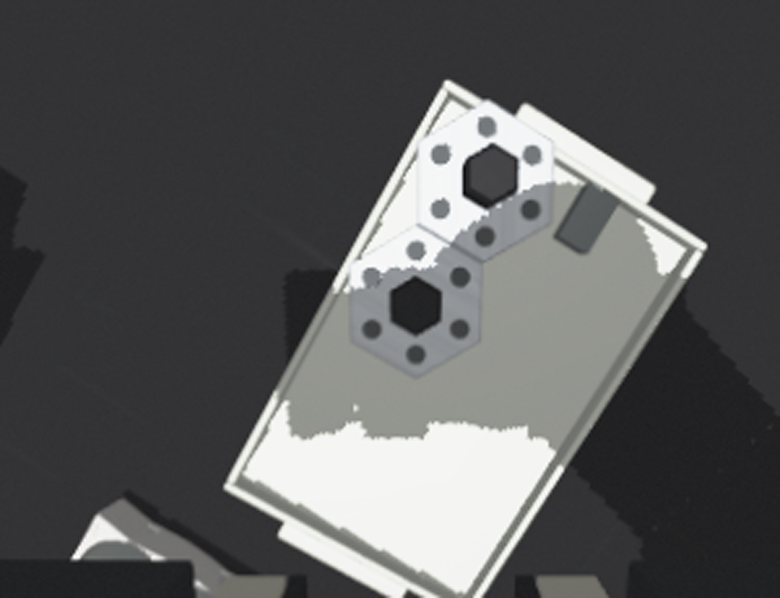

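```bash
python3 - <<'E'
from h import *
f=load('w15'); o=np.array([100,0])
a=holes(f,np.array([(487,127),(532,155),(531,209),(485,236),(440,209),(441,155)])/2.6+o,.049)
b=holes(f,np.array([(416,251),(460,277),(459,329),(416,354),(372,329),(371,276)])/2.6+o,.049)
print(a,b); d=b[0]-a[0]; print(np.linalg.norm(d),np.degrees(np.arctan2(d[1],d[0])))
v,r=fittray(f,np.array([(446,82),(705,246),(465,600),(228,487)])/2.6+o);print(v,np.degrees(v[2]),r)
show(); print(row([.53,-.02,.28],98))
E
```

```text
(array([ 0.4555, -0.3335]), 'yaw', np.float64(5.3), 'r', np.float64(0.0214), array([0.1, 0.1, 0.2, 0.1, 0.2, 0.2])) (array([ 0.5118, -0.329 ]), 'yaw', np.float64(4.9), 'r', np.float64(0.0214), array([0.2, 0.1, 0.1, 0.2, 0.2, 0.4]))
0.05647955382260028 4.569876376073268
[ 0.52433454 -0.29648624  0.08774905] 5.027650225536719 [-3.7 -2.8 -3.8 -0.2  7.   6.4  0.6 -3.3]
t 43.4 p [ 0.5575 -0.2966  0.2377] yaw 125.0 F [-0.4  0.  -0.8] w 0.0438 q [-0.18  0.28 -0.08  0.   -1.21 -0.78]
[-0.0426 -0.1362  0.2422  0.4713 -0.002   0.0032]
```

```bash
python3 - <<'E'
from h import *
print(row([.53,.01,.25],98.3))
E
```

```text
[-0.0126 -0.1534  0.2669  0.4661 -0.002   0.0032]
```

```bash
python3 -m crank '[[-0.013,-0.153,0.267,0.466,0,0,0.5],[-0.013,-0.153,0.267,0.466,0,0,0.5],[-0.013,-0.153,0.267,0.466,0,0,0.5],[-0.013,-0.153,0.267,0.466,0,0,0.5],[-0.013,-0.153,0.267,0.466,0,0,0.5],[-0.013,-0.153,0.267,0.466,0,0,0.5],[-0.013,-0.153,0.267,0.466,0,0,0.5],[-0.013,-0.153,0.267,0.466,0,0,0.5],[-0.013,-0.153,0.267,0.466,0,0,0.5]]' 45
python3 - <<'E'
from h import *
show(); save('wrist','w16'); crop('w16',100,0,400,230,2.6,'w16b')
E
```

```text
t: 44.52
eef_pos: [0.5288, 0.0085, 0.2486]
ee_rot: [1.955, 1.57, -2.616]
force: [-0.0, -0.1, 0.3]
width: 0.0441
t 44.52 p [0.5288 0.0085 0.2486] yaw 98.15 F [-0.  -0.1  0.3] w 0.0441 q [ 0.39  0.1  -0.27  0.   -1.19 -1.82]
```

View pics/w16b.png

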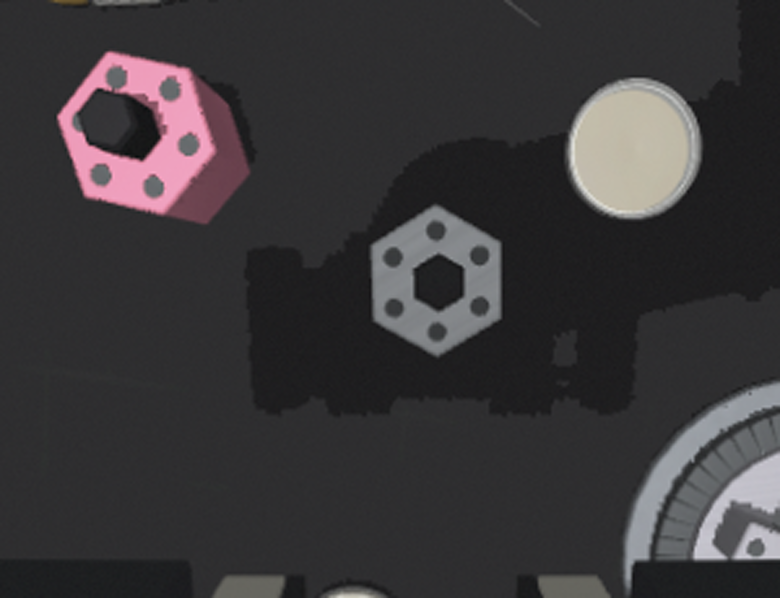

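```bash
python3 - <<'E'
from h import *
f=load('w16'); h=holes(f,np.array([(436,231),(480,256),(480,306),(437,331),(394,308),(393,257)])/2.6+[100,0],.045);print(h)
show(); x,y=h[0]; p=h[2]+120; print(p,row([x,y,.051],p))
E
```

```text
(array([0.4613, 0.0101]), 'yaw', np.float64(-20.8), 'r', np.float64(0.0215), array([0.2, 0.2, 0.2, 0.3, 0.2, 0.1]))
t 44.58 p [0.5288 0.0086 0.2487] yaw 98.16 F [-0.2 -0.9  0.2] w 0.0438 q [ 0.39  0.1  -0.27  0.   -1.19 -1.82]
99.2 [ 1.977e-01  6.660e-02  1.110e-02 -1.820e-02 -1.000e-04 -2.000e-04]
```

```bash
python3 -m crank '[[0.03,0.067,0.011,-0.018,0,0,0.5],[0.08,0.067,0.011,-0.018,0,0,0.5],[0.13,0.067,0.011,-0.018,0,0,0.5],[0.18,0.067,0.011,-0.018,0,0,0.5],[0.1977,0.0666,0.011,-0.018,0,0,0.5],[0.1977,0.0666,0.011,-0.018,0,0,0.5],[0.1977,0.0666,0.011,-0.018,0,0,0.1],[0.1977,0.0666,0.011,-0.018,0,0,0.1],[0.1977,0.0666,0.011,-0.018,0,0,0.1],[0.1977,0.0666,0.011,-0.018,0,0,0.1]]' 45
python3 -m crank '[[0,0,0,0,0,0,0.1],[0,0,0,0,0,0,0.1]]' 45
python3 -m crank '[[-0.02,0,0,0,0,0,0.1],[-0.06,0,0,0,0,0,0.1],[-0.14,0,0,0,0,0,0.1],[-0.14,0,0,0,0,0,0.1],[-0.14,0,0,0,0,0,0.1]]' 45
python3 - <<'E'
from h import *
show()
a=np.radians(5.05);M=np.array([[np.cos(a),-np.sin(a)],[np.sin(a),np.cos(a)]])
g=np.array([.456,-.3338]); b=g+M@[.028,.0485]; h=g+M@[.028+.006,.0485+.006]; print('b1',b,h,row([*h,.19],125.05))
E
```

```text
t: 45.82
eef_pos: [0.4619, 0.0112, 0.0519]
ee_rot: [-1.515, 1.569, 0.219]
force: [-0.2, -1.2, 3.5]
width: 0.0195
t: 46.08
eef_pos: [0.4619, 0.0111, 0.0519]
ee_rot: [-1.66, 1.569, 0.073]
force: [-0.8, -1.1, 6.8]
width: 0.0198
t: 46.7
eef_pos: [0.4617, 0.0115, 0.1921]
ee_rot: [-1.164, 1.568, 0.569]
force: [-0.1, 0.0, -2.1]
width: 0.0196
t 46.7 p [0.4617 0.0115 0.1921] yaw 99.29 F [-0.1  0.  -2.1] w 0.0196 q [ 0.45  0.03 -0.49 -0.   -1.05 -1.86]
b1 [ 0.4796221  -0.28302356] [ 0.48507066 -0.2765187 ] [ 0.0017  0.0234 -0.288  -0.4495  0.0006  0.003 ]
```

```bash
python3 -m crank '[[0.002,0.023,-0.288,-0.449,0,0,0.1],[0.002,0.023,-0.288,-0.449,0,0,0.1],[0.002,0.023,-0.288,-0.449,0,0,0.1],[0.002,0.023,-0.288,-0.449,0,0,0.1],[0.002,0.023,-0.288,-0.449,0,0,0.1],[0.002,0.023,-0.288,-0.449,0,0,0.1],[0.002,0.023,-0.288,-0.449,0,0,0.1],[0.002,0.023,-0.288,-0.449,0,0,0.1]]' 45
python3 - <<'E'
from h import *
show(); print(row([.4851,-.2765,.058],125.05)); save('wrist','w17')
E
```

```text
t: 47.7
eef_pos: [0.4849, -0.2757, 0.1884]
ee_rot: [0.428, 1.57, 2.611]
force: [-1.2, -0.2, -2.6]
width: 0.0195
t 47.7 p [ 0.4849 -0.2757  0.1884] yaw 125.09 F [-1.2 -0.2 -2.6] w 0.0195 q [-0.17  0.2  -0.3  -0.   -1.07 -0.79]
[ 0.1304  0.0002 -0.0009  0.0007  0.0011 -0.0005]
```

View pics/w17.png

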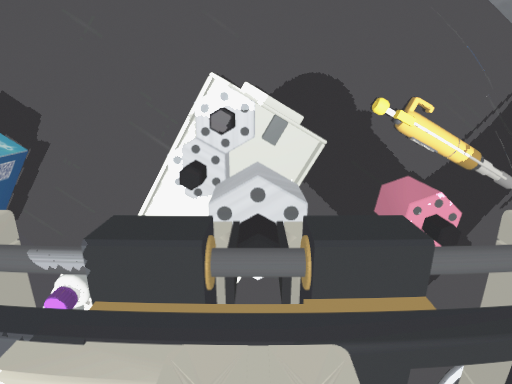

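```bash
python3 -m crank '[[0.06,0,-0.001,0,0,0,0.1],[0.1,0,-0.001,0,0,0,0.1],[0.12,0,-0.001,0,0,0,0.1],[0.13,0,-0.001,0,0,0,0.1],[0.13,0,-0.001,0,0,0,0.1],[0.13,0,-0.001,0,0,0,0.1]]' 45
for i in 1 2 ; do python3 -m crank '[[0.001,0,0,0,0,0,0.1],[0.001,0,0,0,0,0,0.1]]' 45|sed -n '2p;4p'; done
```

```text
t: 48.5
eef_pos: [0.4867, -0.2776, 0.0604]
ee_rot: [-2.414, 1.569, -0.231]
force: [-0.2, 0.2, -2.2]
width: 0.0194
eef_pos: [0.486, -0.2777, 0.0587]
force: [0.6, 0.3, -2.9]
eef_pos: [0.4857, -0.2777, 0.0572]
force: [-0.1, 0.2, -1.8]
```

```bash
python3 -m crank '[[0.0005,0.0022,0.0012,0,0,0,0.1],[0.0005,0.0043,0.0025,0,0,0,0.1],[0.0005,0.0043,0.0025,0,0,0,0.1]]' 45|sed -n '2p;4p'; for i in 1 2 3 4; do python3 -m crank '[[0,0.00087,0.0005,0,0,0,0.1],[0,0.00087,0.0005,0,0,0,0.1]]' 45|sed -n '2p;4p'; done
```

```text
eef_pos: [0.4806, -0.2781, 0.0567]
force: [-0.7, 0.1, -2.6]
eef_pos: [0.48, -0.2782, 0.0568]
force: [0.3, -0.9, -2.7]
eef_pos: [0.4797, -0.2783, 0.0569]
force: [3.0, 0.6, -2.5]
eef_pos: [0.4794, -0.2784, 0.0571]
force: [5.8, 0.5, -4.3]
eef_pos: [0.4791, -0.2785, 0.0573]
force: [7.5, 1.0, -5.3]
```

```bash
python3 -m crank '[[0.0005,-0.0012,-0.0007,0,0,0,0.1],[0.0005,0.0003,-0.0033,0,0,0,0.1],[0.0005,0.0003,-0.0033,0,0,0,0.1]]' 45|sed -n '2p;4p'; for i in 1 2 3 4; do python3 -m crank '[[0,0.0005,-0.00087,0,0,0,0.1],[0,0.0005,-0.00087,0,0,0,0.1]]' 45|sed -n '2p;4p'; done
```

```text
eef_pos: [0.4797, -0.2813, 0.0565]
force: [5.5, 2.5, -2.6]
eef_pos: [0.4798, -0.2822, 0.0565]
force: [4.3, 2.7, -2.8]
eef_pos: [0.4799, -0.2829, 0.0565]
force: [5.6, 5.5, -1.7]
eef_pos: [0.4799, -0.2832, 0.0565]
force: [5.3, 9.3, 0.9]
eef_pos: [0.4799, -0.2835, 0.0566]
force: [5.2, 13.9, 2.8]
```

```bash
python3 -m crank '[[0.001,-0.0006,0.001,0,0,0,0.1],[0.001,-0.0006,0.001,0,0,0,0.1]]' 45|sed -n '2p;4p'
python3 -m crank '[[0.001,0,0,0,0,0,0.36],[0.001,0,0,0,0,0,0.36],[0.001,0,0,0,0,0,0.36],[0,0,0,0,0,0,0.36],[-0.03,0,0,0,0,0,0.36],[-0.09,0,0,0,0,0,0.36],[-0.15,-0.04,0,0,0,0,0.4],[-0.18,-0.08,-0.02,0,0,0,0.5],[-0.18,-0.08,-0.02,0,0,0,0.5],[-0.18,-0.08,-0.02,0,0,0,0.5]]' 45
python3 - <<'E'
from h import *
show(); save('wrist','w18'); crop('w18',100,0,400,230,2.6,'w18b')
E
```

```text
eef_pos: [0.4802, -0.2832, 0.056]
force: [4.5, 9.1, 4.9]
t: 53.25
eef_pos: [0.5551, -0.2543, 0.2345]
ee_rot: [0.425, 1.57, 2.607]
force: [-0.2, 1.1, -1.0]
width: 0.0437
t 53.25 p [ 0.5551 -0.2543  0.2345] yaw 125.03 F [-0.2  1.1 -1. ] w 0.0437 q [-0.11  0.25 -0.12 -0.   -1.2  -0.85]
```

View pics/w18b.png

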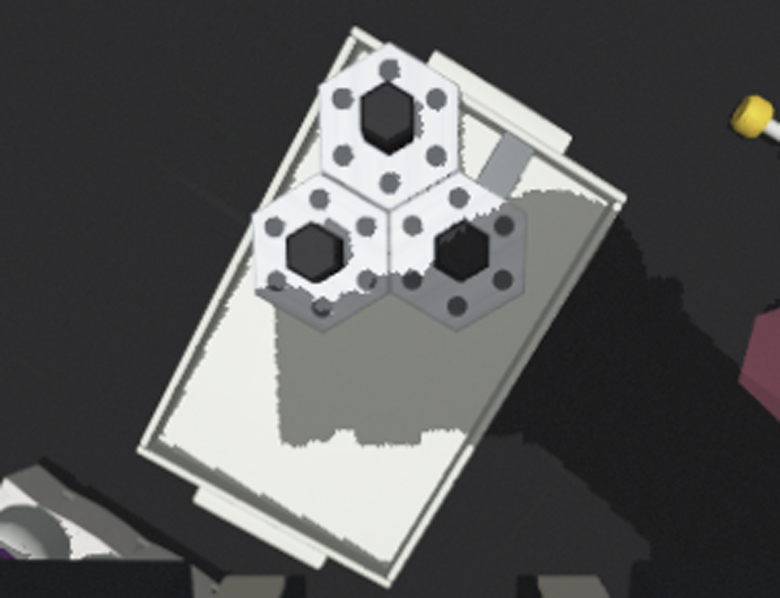

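```bash
python3 - <<'E'
from h import *
crop('w18',190,0,320,140,4.5,'w18c')
f=load('w18'); o=np.array([100,0])
a=holes(f,np.array([(389,70),(436,99),(436,156),(390,183),(343,156),(343,98)])/2.6+o,.049)
b=holes(f,np.array([(319,199),(366,226),(366,280),(321,306),(276,280),(274,226)])/2.6+o,.049)
c=holes(f,np.array([(459,198),(504,225),(502,280),(457,306),(412,280),(412,225)])/2.6+o,.049)
for h in (a,b,c): print(h)
for u,v in ((a,b),(a,c),(c,b)): d=v[0]-u[0]; print(np.linalg.norm(d),np.degrees(np.arctan2(d[1],d[0])))
E
```

```text
(array([ 0.4557, -0.334 ]), 'yaw', np.float64(4.9), 'r', np.float64(0.0214), array([0.1, 0.2, 0.2, 0.2, 0.2, 0.4]))
(array([ 0.5119, -0.3295]), 'yaw', np.float64(4.7), 'r', np.float64(0.0214), array([0.2, 0.2, 0.1, 0.2, 0.1, 0.1]))
(array([ 0.4796, -0.2835]), 'yaw', np.float64(1.5), 'r', np.float64(0.0215), array([1. , 1.5, 1.1, 1.3, 1.5, 1.2]))
0.05637987229499552 4.577973295220351
0.055870027742967926 64.67333564575915
0.05620756176885814 -54.92447048947355
```

View pics/w18c.png

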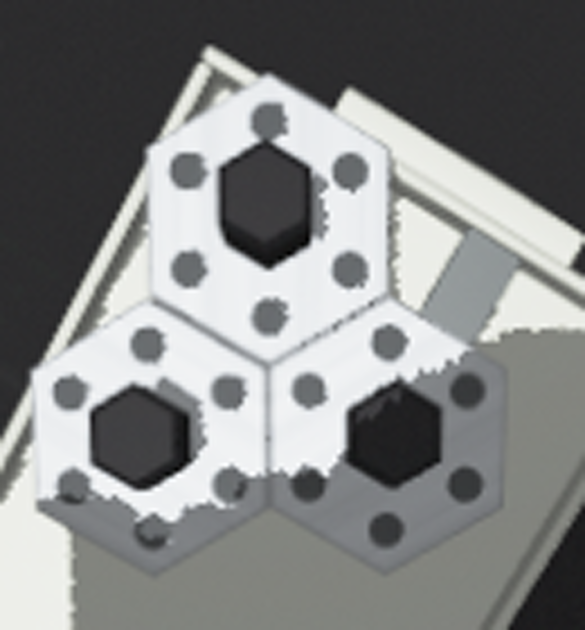

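```bash
python3 - <<'E'
from h import *
f=load('w18'); o=np.array([190,0])
for H in ([(268,121),(349,170),(349,269),(269,316),(189,269),(188,170)],[(148,344),(228,391),(228,484),(152,532),(74,486),(70,392)],[(389,342),(467,390),(465,484),(386,529),(308,485),(309,389)]):
    P=back(f,np.array(H)/4.5+o,.049)[:,:2]; d=P-P.mean(0); print(np.round(P.mean(0),4),np.round((np.degrees(np.arctan2(d[:,1],d[:,0]))-30+30)%60-30,1).mean())
E
```

```text
[ 0.4556 -0.3342] 4.983333333333333
[ 0.5119 -0.3293] 5.1000000000000005
[ 0.4795 -0.2835] 4.983333333333333
```

```bash
python3 -m crank '[[-0.08,0,0,0,0,0,0.6],[-0.08,0.1,-0.02,0,0,0,0.6],[-0.08,0.1,-0.02,0,0,0,0.6],[-0.08,0.18,-0.2,0,0,0,0.6],[-0.08,0.18,-0.2,0,0,0,0.6],[-0.08,0.18,-0.2,0,0,0,0.6],[-0.08,0.18,-0.2,0,0,0,0.6],[-0.08,0.18,-0.2,0,0,0,0.6],[-0.08,0.18,-0.2,0,0,0,0.6]]' 45
python3 - <<'E'
from h import *
show(); save('top','t9'); crop('t9',0,100,400,300,2,'t9b'); save('side','s9'); crop('s9',180,90,380,330,2.5,'s9b')
E
```

```text
t: 54.42
eef_pos: [0.5228, -0.5207, 0.3156]
ee_rot: [-1.956, 1.57, 0.227]
force: [1.5, -0.0, 1.1]
width: 0.0524
t 54.42 p [ 0.5228 -0.5207  0.3156] yaw 125.06 F [ 1.5 -0.   1.1] w 0.0524 q [-0.52  0.43  0.32 -0.   -1.46 -0.44]
```

View pics/t9b.png

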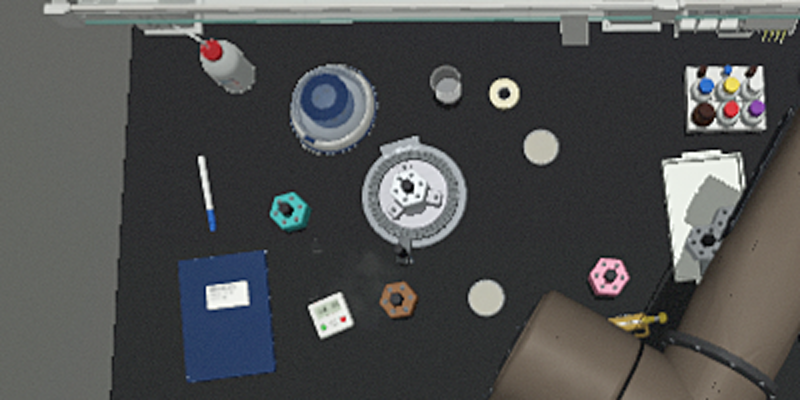

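View pics/s9b.png

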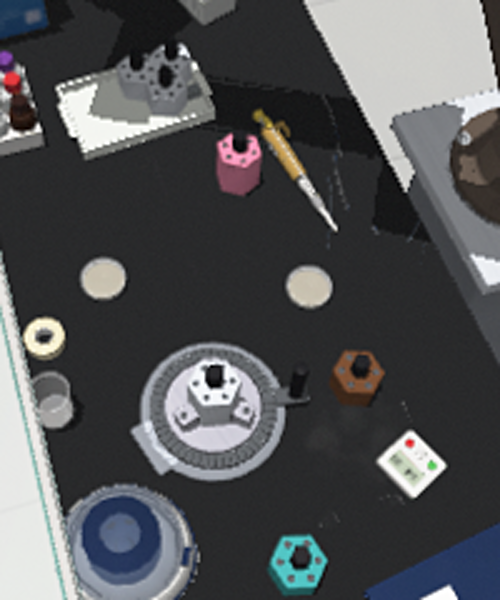

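```bash
python3 -m crank '[[0,0,0,0,0,0,0.6],[0,0,0,0,0,0,0.6],[0,0,0,0,0,0,0.6]]' 45; python3 -c "
from station import job_done
print(job_done())"
```

```text
t: 54.9
eef_pos: [0.5232, -0.5214, 0.3155]
ee_rot: [-2.382, 1.57, -0.199]
force: [0.4, 0.1, -0.1]
width: 0.0527
the job is handed in; nothing more can be done
None
```

The changeover is done and handed in at about 55 s of the 210 s allowed.

- **Order:** I opened the chuck by its post and put its short block straight into tray place a1. I then stood the tall block in the chuck and closed the sleeve on it. After that I packed the two loose short blocks at a2 and b1. Only two loose short blocks were on the bench, so three are packed in all.
- **Chuck:** The tall block stands on the chuck floor with its flats to the jaws. I closed the sleeve until about 12 N pushed back at the post. After release the post sits at a sleeve angle of about 0.89–0.90, and the jaws are at the same radius as when they held the short block. I did not tug the block to test the grip.
- **Tray:** All three short blocks stand at the tray's angle, 5.0–5.1°. Block centres are 56.1, 56.1 and 56.4–56.5 mm apart against the ideal 56.0. I pressed a1 and a2 against the walls, and b1 against the step and both neighbours. The 0.4–0.5 mm between a1 and a2 is about the limit of what I can measure, so a tiny gap there is possible.
- **Other items:** In the last pictures the dishes, timer, tape and look-alikes appear where they started. I judged that by eye. No block was seen knocked aside, and the force at the gripper was near zero at hand-in.

One disagreement: a corner fit of the tray in one later picture was off by up to 7 mm, because one corner was cut off at the crop edge. I ignored it and kept the first fit.

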